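Set out the sauce pots on the serving board

TASK

Get the sauce pots ready for the meal: slide the caddy's cover fully open, lift the lid off every pot on the serving board that has one and lay all the lids in the caddy's bay, then slide the cover fully shut over them. Every pot must end upright in the middle of a ring on the board, turned so that its pouring lip points straight at that ring's dart mark. Leave the other things on the table where they are.

Things in the scene. Friction and masses are not known exactly. Their poses are not given: they have to be found in the camera images.
- bay (a point): the white plastic utensil caddy is fixed, 300 (x) x 160 (y) x 67 mm high; its -x half is an open-topped bay, its +x half a closed deck onto which the cover slides. This point: centre of the bay's inner floor, 5 mm above the table; axes as the caddy's (the caddy's middle lies at x = +75 mm). The bay is 145 (x) x 150 (y) mm inside; its walls reach 51 mm above this floor and the side rails 62 mm.
- cover (a joint): how far the grey plastic sliding cover (150 x 150 x 5 mm) is open, in m: 0 = fully shut over the bay, 0.145 = fully open; it slides along the caddy's +x and stays where it is left (about 1.2 N friction).
- cover_grip (a point): middle of the bar grip on the cover: bar 14 mm thick along the caddy's x, 60 mm long along its y, 20 mm tall, its top 10 mm above this point, the cover's surface 10 mm below.
- ring1: flat inlaid ring 1 on the fixed pale wooden serving board (260 x 260 mm, top face 15 mm above the table; the four rings lie on a 120 mm square about its middle), 64 mm outside. Origin: its centre on the board's top face. Its x axis points to the middle of its dart, a flat dark wooden inlay 40 to 59 mm from the ring's centre that lies just outside the ring with the point towards it.
- ring2: flat inlaid ring 2 on the fixed pale wooden serving board (260 x 260 mm, top face 15 mm above the table; the four rings lie on a 120 mm square about its middle), 64 mm outside. Origin: its centre on the board's top face. Its x axis points to the middle of its dart, a flat dark wooden inlay 40 to 59 mm from the ring's centre that lies just outside the ring with the point towards it.
- ring3: flat inlaid ring 3 on the fixed pale wooden serving board (260 x 260 mm, top face 15 mm above the table; the four rings lie on a 120 mm square about its middle), 64 mm outside. Origin: its centre on the board's top face. Its x axis points to the middle of its dart, a flat dark wooden inlay 40 to 59 mm from the ring's centre that lies just outside the ring with the point towards it.
- ring4: flat inlaid ring 4 on the fixed pale wooden serving board (260 x 260 mm, top face 15 mm above the table; the four rings lie on a 120 mm square about its middle), 64 mm outside. Origin: its centre on the board's top face. Its x axis points to the middle of its dart, a flat dark wooden inlay 40 to 59 mm from the ring's centre that lies just outside the ring with the point towards it.
- pot1: white ceramic pot, 220 g, round, 54 mm outside, 60 mm high, walls 3.5 mm, with one small square pouring lip at the rim. Origin: centre of its underside; x points to the lip. All pots are alike; some have a lid on, some may have none.
- pot1_lip (a point): tip of that pot's lip: 37.5 mm from the pot's axis, 55.5 mm up; the lip is 12 mm wide, 8 mm tall and sticks out 10 mm.
- lid1: loose wooden lid, 35 g: plug of 40 mm diameter x 5 mm below, disc 52 mm x 6 mm, upright round knob 16 mm x 18 mm on top. Origin: centre of the plug's underside, knob along +z, 29 mm overall. On a pot the disc rests on the rim and the origin is 55 mm above the pot's. None if absent.
- pot2: white ceramic pot, 220 g, round, 54 mm outside, 60 mm high, walls 3.5 mm, with one small square pouring lip at the rim. Origin: centre of its underside; x points to the lip. All pots are alike; some have a lid on, some may have none.
- pot2_lip (a point): tip of that pot's lip: 37.5 mm from the pot's axis, 55.5 mm up; the lip is 12 mm wide, 8 mm tall and sticks out 10 mm.
- lid2: loose wooden lid, 35 g: plug of 40 mm diameter x 5 mm below, disc 52 mm x 6 mm, upright round knob 16 mm x 18 mm on top. Origin: centre of the plug's underside, knob along +z, 29 mm overall. On a pot the disc rests on the rim and the origin is 55 mm above the pot's. None if absent.
- pot3: white ceramic pot, 220 g, round, 54 mm outside, 60 mm high, walls 3.5 mm, with one small square pouring lip at the rim. Origin: centre of its underside; x points to the lip. All pots are alike; some have a lid on, some may have none.
- pot3_lip (a point): tip of that pot's lip: 37.5 mm from the pot's axis, 55.5 mm up; the lip is 12 mm wide, 8 mm tall and sticks out 10 mm.
- lid3: loose wooden lid, 35 g: plug of 40 mm diameter x 5 mm below, disc 52 mm x 6 mm, upright round knob 16 mm x 18 mm on top. Origin: centre of the plug's underside, knob along +z, 29 mm overall. On a pot the disc rests on the rim and the origin is 55 mm above the pot's. None if absent.
- pot4: white ceramic pot, 220 g, round, 54 mm outside, 60 mm high, walls 3.5 mm, with one small square pouring lip at the rim. Origin: centre of its underside; x points to the lip. All pots are alike; some have a lid on, some may have none.
- pot4_lip (a point): tip of that pot's lip: 37.5 mm from the pot's axis, 55.5 mm up; the lip is 12 mm wide, 8 mm tall and sticks out 10 mm.
- lid4: loose wooden lid, 35 g: plug of 40 mm diameter x 5 mm below, disc 52 mm x 6 mm, upright round knob 16 mm x 18 mm on top. Origin: centre of the plug's underside, knob along +z, 29 mm overall. On a pot the disc rests on the rim and the origin is 55 mm above the pot's. None if absent.
- pan: bystander: aluminium frying pan, 200 mm wide, 45 mm high, black handle
- bowl: bystander: white ceramic bowl, 150 mm wide, 60 mm high
- whisk: bystander: steel whisk, 265 mm long, lying
- chopsticks: bystander: two wooden chopsticks 230 mm long laid crosswise
- spoon: bystander: spoon, 150 mm long, lying between board and caddy
Not all that is in view belongs to the job. What is shaped like the lid1 but green is not meant. Leave any orange look-alike of the lid3 alone.

How it is judged:
By the outcome, as a careful person would: the job done as asked, in the order asked, and still so for the second after the job is handed in, with the robot touching nothing.
Of lid1, lid2, lid3, lid4 only 2 to 4 are there at a start; the rules pass over those that are not, and their reading is None.
At some moment in a run one of pot1, pot2, pot3, pot4 may be knocked a few centimetres aside while the robot is not near it.
It also fails if it takes over 210 s, if anything falls off the work surface, if the arm or the gripper's body presses on something with over 40 N, if the wrist force passes 120 N, or if a joint passes its speed limit or range.

ROBOT

A 6-joint arm with a two-finger parallel gripper is mounted at the origin on the work surface. World frame = base frame: x ahead of the robot, y to its left, z up, the work surface at z = 0. Lengths are in mm, angles in rad, forces in N, time in s.
With the tool pointing down it reaches from about 225 to 875 mm from the base axis. Payload 3.4 kg.
Tool frame: the origin (TCP) lies between the finger pads; the fingertips stand 14 mm ahead of it and the grasp point (between the pads) lies 5 mm behind it (bot.tips_ahead is the distance from the TCP to the fingertips, in mm); z points along the fingers, y is the line along which they close (so a half turn about z gives the same grasp; the last joint's range is limited). The gripper opens to 85 mm and grips with 20 to 120 N. Pads are 22 mm wide; open, the fingers measure 114 mm over their backs; the gripper's body (76 mm by 85 mm) begins 54 mm behind the grasp point. The pads swing forward as they close: fully open they stand 13 mm farther back than shut.
Start: joints at [1.194, 0.276, 1.505, -0, 1.361, -0.121], TCP at [145.502, 556.321, 225.328] pointing down, gripper open.
Joint ranges: [-2.89, 2.89], [-0.75, 2.08], [0.22, 2.7], [-1.18, 4.32], [0.11, 2.71], [-2.7, 2.7]. Speed limits (rad/s): [2.57, 2.57, 3.14, 3.14, 3.14, 3.14].

INTERFACE

Orientations are given as [roll, pitch, yaw] about the fixed x, y, z axes, in that order (R = Rz(yaw) Ry(pitch) Rx(roll)).
In Python, from cell import bot, cams, order, spotter gives the robot as it stands.
- The arm moves only by the tool drive_tool, never from a script. Its argument "increments" is a list of rows, each a list of 7 numbers: the shift along the tool's x, y, z in m, then the turn, a rotation vector about the tool's x, y, z in degrees, then the opening, from 0 (shut) to 1 (fully open). In form: [[dx, dy, dz, ax, ay, az, claw], ...]. A call has 1 to 5 rows; each row is the pose to reach, as a shift and turn from the pose commanded when the call began, along the tool's axes at that moment; what a row does not reach only later rows make up. A row lasts 1/12 s, in which the tool goes at most 41.7 mm and 7.16 degrees, less where a joint would pass 70% of its speed; a pose out of reach is approached as far as the arm can. A call with a gripper value outside its range is refused whole. The fingers move at their own pace and stop on an object; "squeeze" is the grip in N (left out, the last holds). Time passes only in rows, so rows that repeat a pose let the fingers close. It gives the time, the measured TCP pose, the force, the opening and the grip force at its end, in the units of the state.
- bot.read_state(): the state, without advancing time (a new reading comes with each control period).
- cams.grab_frame(name): name is "side" or "top" or "wrist"; returns a dict with "image" (480x640x3 uint8, red, green, blue), "camera_matrix" (3x3 intrinsics, pixels), "extrinsics" (4x4, takes a point from world to camera coordinates); the wrist camera has in their place "tool_from_camera" (4x4, takes a point from camera to tool coordinates, whose origin is the TCP and whose axes are the flange's). Camera axes: x right, y down, z forward; pixel columns grow to the right and rows downward; lengths in mm; the calibration is good to about 2 mm. The wrist camera is an equidistant fisheye: a pixel r from the principal point sees the ray r / f radians off the axis. A picture is of the moment at which its call begins: read the wrist's pose just before it. There is no depth.
- order.finish_job(): hands the job in; it is judged then, once.
Trained networks look in a picture, given as the dict that the camera call returned (one of the last four; its "shot" number tells which), for a name from the list of things; names that differ only in an ending like _2 or _b are one class to them, and where a whole thing is asked for, a point or a joint stands for the part that bears it (a point fixed in the world has none). Each returns a list of dicts, best first, with "score" (0 to 1); they miss things now and then, are a little off and sometimes report something else, mostly with a low value. They report only what shows in the picture. A call takes as long as a camera call. They do not tell look-alikes from the thing itself.
- spotter.find_in(query, picture): "rect" ([left, top, right, bottom] in pixels, round what is visible of it).
- spotter.pinpoint(query, picture): "point" ([column, row] in pixels: a listed point, or the origin of a listed thing).
The state is a dict: "clock": time; "q": joint angles; "joint_vel": joint speeds; "effort": joint torques, N m; "position": TCP position; "eef_rot": TCP orientation; "wrist_force": force on the tool from outside, world axes, zero at the start; "wrist_torque": the same for the moment, N m; "grip_width": finger opening in mm; "finger_force": force on a finger pad.
Only numpy, scipy, OpenCV 4.12 (cv2) and the standard library are available. Lean on these libraries where they do the work, as an engineer would, in place of code of your own. Each camera call takes 0.05 s, during which the arm holds its last target. There are 200 camera calls.

## Working session

There is one attempt and no reset: what is moved stays moved. The work goes in short steps, Python scripts to look and compute and a tool call to move; the robot and the scene stay as the last step left them, time stands still between calls to the robot, and variables do not carry over. Pictures are saved under pics/ and viewed, at most 14 in all, crops included, and the job is handed in when it is done.

Besides the shell and the picture viewer there is one more tool, called after "Request:" as name(argument=value, ...), one argument or row to a line, values as JSON. drive_tool: Moves the arm, as the interface text tells. Its arguments: {"type":"object","properties":{"increments":{"type":"array","items":{"type":"array","items":{"type":"number"}}},"squeeze":{"type":"number"}},"required":["increments"]}

```bash
ls; mkdir -p pics; python3 - <<'E'
from cell import bot,cams,order,spotter
import cv2,numpy as np
s=bot.read_state();print(s)
ims=[]
for n in("top","side"):
    f=cams.grab_frame(n);cv2.imwrite(f"pics/{n}0.png",f["image"][...,::-1]);print(n,f["camera_matrix"].round(1).tolist(),f["extrinsics"].round(3).tolist())
    for q in("pot1","lid1","pot1_lip","ring1","bay","cover_grip","cover"):
        try:
            print(q,[(np.round(d["point"]).tolist(),round(d["score"],2)) for d in spotter.pinpoint(q,f)])
        except Exception as e: print(q,e)
E
```

```text
pics
{'clock': 0.0, 'q': array([ 1.19400401e+00,  2.76572804e-01,  1.50615972e+00, -2.71584112e-05,
        1.36069151e+00, -1.21035735e-01]), 'joint_vel': array([-1.21091960e-03, -2.22006201e-04,  6.15952387e-04, -1.42011334e-04,
       -5.73369323e-05, -1.45241795e-04]), 'effort': array([ 2.12727944e-03, -4.16768575e+01, -2.45807505e+01, -1.80602865e-04,
        1.11116271e-02, -3.68407214e-06]), 'position': array([145.29163301, 555.76913678, 224.44178292]), 'eef_rot': array([-3.13977146e+00, -1.94765472e-04,  2.88584158e+00]), 'wrist_force': array([-0.07200342, -0.19553828, -0.9053176 ]), 'wrist_torque': array([-0.00643001, -0.01757978, -0.03816322]), 'finger_force': 0.0, 'grip_width': 85.56883013167403}
top [[525.5, 0.0, 321.8], [0.0, 525.5, 239.3], [0.0, 0.0, 1.0]] [[0.007, -1.0, 0.026, -31.624], [-0.993, -0.01, -0.119, 607.668], [0.119, -0.025, -0.993, 1305.794], [0.0, 0.0, 0.0, 1.0]]
pot1 [([201.0, 229.0], 0.66), ([205.0, 270.0], 0.6), ([253.0, 273.0], 0.56), ([251.0, 229.0], 0.54)]
lid1 [([202.0, 171.0], 0.83), ([198.0, 273.0], 0.76), ([251.0, 272.0], 0.74), ([200.0, 230.0], 
[... 451 characters left out ...]
.987, -0.157, -0.013, 608.037], [-0.071, 0.518, -0.852, 101.122], [0.141, -0.841, -0.523, 1371.402], [0.0, 0.0, 0.0, 1.0]]
pot1 [([336.0, 317.0], 0.9), ([290.0, 281.0], 0.72), ([343.0, 284.0], 0.71), ([286.0, 312.0], 0.61)]
lid1 [([291.0, 266.0], 0.59), ([341.0, 263.0], 0.58), ([218.0, 310.0], 0.58), ([286.0, 296.0], 0.52), ([395.0, 300.0], 0.49)]
pot1_lip [([292.0, 286.0], 0.78)]
ring1 [([341.0, 265.0], 0.68), ([339.0, 281.0], 0.6), ([296.0, 280.0], 0.53), ([340.0, 315.0], 0.5), ([287.0, 315.0], 0.47), ([292.0, 262.0], 0.47)]
bay []
cover_grip [([357.0, 197.0], 0.82)]
cover it knows: bay, bowl, chopsticks, cover_grip, lid, pan, pot, pot1_lip, pot2_lip, pot3_lip, pot4_lip, ring, spoon, whisk
```

View pics/top0.png

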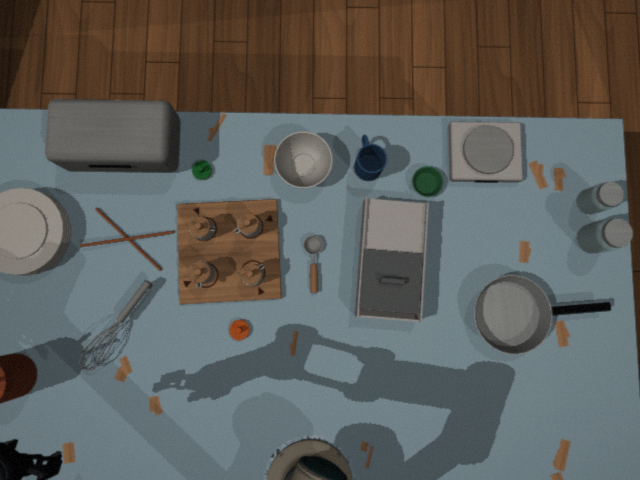

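View pics/side0.png

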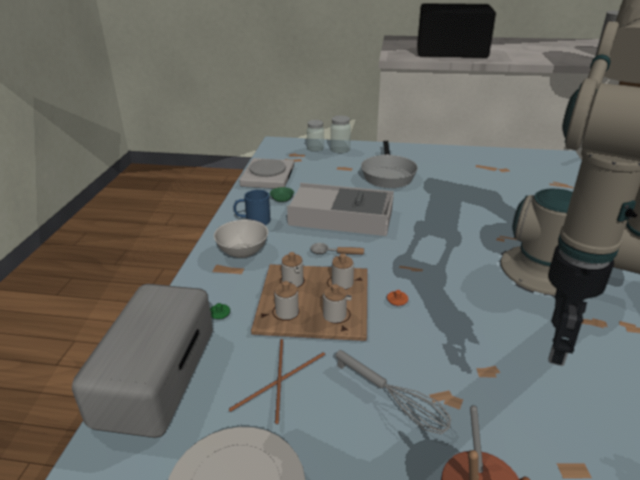

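```bash
cat > h.py <<'E'
from cell import bot,cams,order,spotter
import cv2,numpy as np
from scipy.spatial.transform import Rotation as Ro
def tool():
    s=bot.read_state();T=np.eye(4);T[:3,:3]=Ro.from_euler('xyz',s["eef_rot"]).as_matrix();T[:3,3]=s["position"];return T
def grab(n,save=None):
    T=tool();f=cams.grab_frame(n)
    f["T"]=T@f["tool_from_camera"] if n=="wrist" else np.linalg.inv(f["extrinsics"]);f["fish"]=n=="wrist"
    if save: cv2.imwrite(f"pics/{save}.png",f["image"][...,::-1])
    return f
def ray(f,px):
    K=f["camera_matrix"];d=(np.array(px)-K[:2,2])/np.diag(K)[:2]
    if f["fish"]:
        r=np.hypot(*d);v=np.array([*(d*(np.sinc(r/np.pi))),np.cos(r)])
    else: v=np.array([*d,1.])
    v=f["T"][:3,:3]@v;return f["T"][:3,3],v/np.linalg.norm(v)
def proj(f,P):
    p=np.linalg.inv(f["T"])@np.append(P,1);K=f["camera_matrix"]
    if f["fish"]:
        h=np.hypot(p[0],p[1]);d=p[:2]/max(h,1e-9)*np.arctan2(h,p[2])
    else: d=p[:2]/p[2]
    return d*np.diag(K)[:2]+K[:2,2]
def atz(f,px,z):
    o,v=ray(f,px);return o+v*(z-o[2])/v[2]
def tri(obs):
    A=np.zeros((3,3));b=np.zeros(3)
    for f,px in obs:
        o,v=ray(f,px);M=np.eye(3)-np.outer(v,v);A+=M;b+=M@o
    return np.linalg.solve(A,b)
def pts(q,f,t=.3): return [(np.array(d["point"]),d["score"]) for d in spotter.pinpoint(q,f) if d["score"]>t]
def plan(P,yaw):
    """tool-frame shift (m) and turn (deg) to TCP position P, pointing down, given tool yaw(deg)"""
    T=tool();d=T[:3,:3].T@(np.array(P)-T[:3,3])/1000
    r=(Ro.from_matrix(T[:3,:3]).inv()*Ro.from_euler('xyz',[180,0,yaw],degrees=True)).as_rotvec(degrees=True)
    print("shift",d.round(4),"turn",r.round(2));return d,r
E
python3 - <<'E'
from h import *
f=grab("top");g=grab("side")
for a,z in(((229,251),15),((179,206),15),((277,201),15),((281,298),15),((181,303),15),((393,258),62),((366,198),65),((427,203),65),((421,320),65),((358,316),65)): print(a,atz(f,a,z).round(0))
print("grip",tri([(f,(393,281)),(g,(357,197))]))
w=grab("wrist","w0");print(w["tool_from_camera"].round(2),w["camera_matrix"])
print(tool().round(3))
cv2.imwrite("pics/c0.png",cv2.resize(f["image"][190:330,165:440,::-1],(800,407),interpolation=cv2.INTER_CUBIC))
E
```

```text
(229, 251) [578. 212.  15.]
(179, 206) [694. 345.  15.]
(277, 201) [710.  91.  15.]
(281, 298) [458.  76.  15.]
(181, 303) [444. 330.  15.]
(393, 258) [ 560. -204.   62.]
(366, 198) [ 711. -137.   65.]
(427, 203) [ 700. -292.   65.]
(421, 320) [ 407. -272.   65.]
(358, 316) [ 415. -116.   65.]
grip [ 505.56414998 -201.54424402   74.97033973]
[[   0.     -0.95   -0.3    77.46]
 [   1.      0.     -0.      0.7 ]
 [   0.     -0.3     0.95 -147.98]
 [   0.      0.      0.      1.  ]] [[371.64829954   0.         319.83401695]
 [  0.         371.64829954 239.12741338]
 [  0.           0.           1.        ]]
[[-9.67000e-01  2.53000e-01  0.00000e+00  1.45485e+02]
 [ 2.53000e-01  9.67000e-01  0.00000e+00  5.56344e+02]
 [-0.00000e+00  0.00000e+00 -1.00000e+00  2.25363e+02]
 [ 0.00000e+00  0.00000e+00  0.00000e+00  1.00000e+00]]
```

View pics/c0.png

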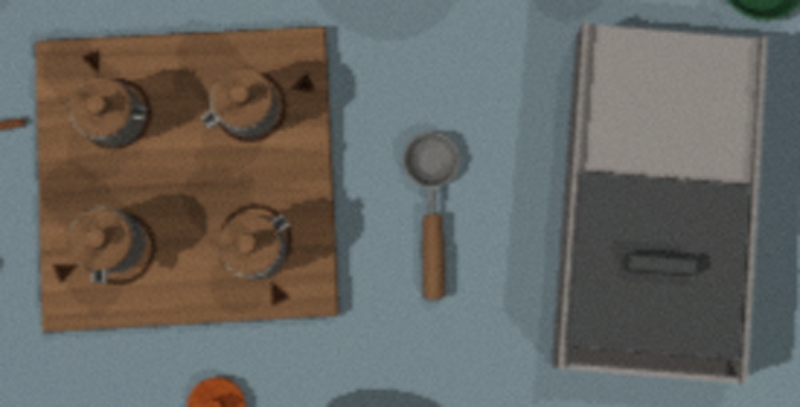

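Request:
drive_tool(
  increments=[
    [-0.155, -0.07, -0.025, 0, 0, 0, 1],
    [-0.155, -0.07, -0.025, 0, 0, 0, 1],
    [-0.155, -0.07, -0.025, 0, 0, 0, 1],
    [-0.155, -0.07, -0.025, 0, 0, 0, 1],
    [-0.155, -0.07, -0.025, 0, 0, 0, 1],
  ],
)

```text
clock: 1.27
position: [282.8, 446.0, 251.6]
eef_rot: [3.141, 0.005, 2.881]
wrist_force: [-0.7, -0.1, 0.4]
grip_width: 85.4
finger_force: 0.0
```

Request:
drive_tool(
  increments=[
    [-0.155, -0.07, -0.025, 0, 0, 0, 1],
    [-0.155, -0.07, -0.025, 0, 0, 0, 1],
    [-0.155, -0.07, -0.025, 0, 0, 0, 1],
    [-0.155, -0.07, -0.025, 0, 0, 0, 1],
    [-0.155, -0.07, -0.025, 0, 0, 0, 1],
  ],
)

```text
clock: 1.68
position: [415.5, 338.9, 276.3]
eef_rot: [-3.142, 0.006, 2.88]
wrist_force: [-0.1, 0.3, 1.1]
grip_width: 85.5
finger_force: 0.0
```

Request:
drive_tool(
  increments=[
    [-0.155, -0.07, -0.025, 0, 0, 0, 1],
    [-0.155, -0.07, -0.025, 0, 0, 0, 1],
    [-0.155, -0.07, -0.025, 0, 0, 0, 1],
    [-0.155, -0.07, -0.025, 0, 0, 0, 1],
    [-0.155, -0.07, -0.025, 0, 0, 0, 1],
  ],
)

```text
clock: 2.1
position: [547.8, 231.6, 300.6]
eef_rot: [-3.141, 0.006, 2.88]
wrist_force: [-0.3, 1.4, -0.0]
grip_width: 85.5
finger_force: 0.0
```

Request:
drive_tool(
  increments=[
    [0, 0, 0, 0, 0, 7, 1],
    [0, 0, 0, 0, 0, 7, 1],
  ],
)

```text
clock: 2.27
position: [542.5, 235.4, 299.8]
eef_rot: [3.142, -0.001, 2.76]
wrist_force: [-0.2, -0.2, -0.1]
grip_width: 85.1
finger_force: 0.0
```

```bash
python3 - <<'E'
from h import *
import pickle
f=grab("wrist","w1");pickle.dump(f,open("w1.pkl","wb"))
for q,z in (("lid1",70),("pot1",15),("ring1",15),("pot1_lip",70.5)):
    for p,s in pts(q,f): print(q,p.round(0),round(s,2),atz(f,p,z).round(1))
E
```

```text
lid1 [290. 300.] 0.96 [636.7 161.6  70. ]
lid1 [226.  83.] 0.95 [392.8 194.2  70. ]
lid1 [421. 338.] 0.75 [747.4 287.8  70. ]
lid1 [389. 258.] 0.74 [630.3 282.5  70. ]
lid1 [349. 164.] 0.61 [519.1 277.4  70. ]
lid1 [241. 208.] 0.6 [519.5 155.   70. ]
pot1 [249. 196.] 0.9 [516.9 154.5  15. ]
pot1 [381. 242.] 0.64 [630.6 282.3  15. ]
pot1 [294. 283.] 0.64 [641.2 160.7  15. ]
ring1 [305. 275.] 0.4 [635.6 178.2  15. ]
pot1_lip [357. 269.] 0.76 [629.2 245.   70.5]
```

View pics/w1.png

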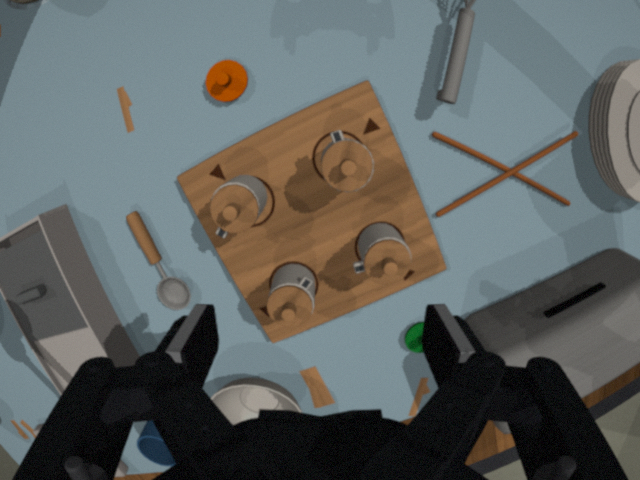

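Request:
drive_tool(
  increments=[
    [-0.045, -0.17, 0, 0, 0, 0, 1],
    [-0.045, -0.17, 0, 0, 0, 0, 1],
    [-0.045, -0.17, 0, 0, 0, 0, 1],
    [-0.045, -0.17, 0, 0, 0, 0, 1],
    [-0.045, -0.17, 0, 0, 0, 7, 1],
  ],
)

```text
clock: 2.93
position: [520.0, 56.2, 300.6]
eef_rot: [-3.138, 0.002, 2.638]
wrist_force: [0.2, 0.2, 0.3]
grip_width: 85.2
finger_force: 0.0
```

Request:
drive_tool(
  increments=[
    [0, 0, 0, 0, 0, 7, 1],
    [0, 0, 0, 0, 0, 14, 1],
    [0, 0, 0, 0, 0, 21, 1],
    [0, 0, 0, 0, 0, 28, 1],
    [0, 0, 0, 0, 0, 35, 1],
  ],
)

```text
clock: 3.35
position: [520.9, 61.4, 300.5]
eef_rot: [3.141, 0.0, 2.027]
wrist_force: [-0.1, -0.4, 0.2]
grip_width: 85.3
finger_force: 0.0
```

Request:
drive_tool(
  increments=[
    [0, 0, 0, 0, 0, 7, 1],
    [0, 0, 0, 0, 0, 14, 1],
    [0, 0, 0, 0, 0, 21, 1],
    [0, 0, 0, 0, 0, 28, 1],
    [0, 0, 0, 0, 0, 30, 1],
  ],
)

```text
clock: 3.77
position: [520.9, 61.6, 300.4]
eef_rot: [3.141, -0.0, 1.505]
wrist_force: [-0.6, -0.1, -0.2]
grip_width: 85.4
finger_force: 0.0
```

```bash
python3 - <<'E'
from h import *
import pickle
f=grab("wrist","w2");pickle.dump(f,open("w2.pkl","wb"))
for q,z in (("lid1",70),("pot1",15),("ring1",15),("pot1_lip",70.5),("cover_grip",75),("bay",5)):
    for p,s in pts(q,f): print(q,p.round(0),round(s,2),atz(f,p,z).round(1))
E
```

```text
lid1 [430.  99.] 0.93 [641.4 162.7  70. ]
lid1 [512.  10.] 0.8 [747.9 269.5  70. ]
lid1 [414.  28.] 0.75 [628.8 239.   70. ]
lid1 [196. 104.] 0.71 [400.7 173.7  70. ]
lid1 [311. 116.] 0.62 [518.7 148.6  70. ]
pot1 [417. 105.] 0.93 [642.1 158.9  15. ]
pot1 [402.   6.] 0.89 [631.8 280.9  15. ]
pot1 [309.  14.] 0.71 [522.8 273.5  15. ]
ring1 [400.   6.] 0.74 [629.1 280.5  15. ]
ring1 [338. 240.] 0.48 [ 5.402e+02 -4.000e-01  1.500e+01]
pot1_lip [413.  26.] 0.67 [628.5 240.7  70.5]
pot1_lip [312. 113.] 0.32 [519.6 152.2  70.5]
cover_grip [319. 399.] 0.8 [ 502.8 -199.9   75. ]
cover_grip [417. 105.] 0.64 [626.1 155.6  75. ]
bay [315. 398.] 0.67 [ 492.5 -260.3    5. ]
```

View pics/w2.png

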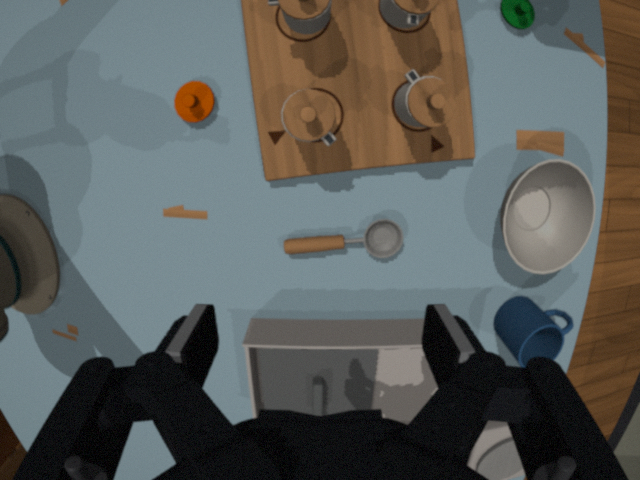

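Request:
drive_tool(
  increments=[
    [-0.131, 0, 0.05, 0, 0, 0, 1],
    [-0.131, 0, 0.05, 0, 0, 0, 1],
    [-0.131, 0, 0.05, 0, 0, 0, 1],
    [-0.131, 0, 0.05, 0, 0, 0, 1],
  ],
)

```text
clock: 4.45
position: [511.5, -73.7, 248.2]
eef_rot: [-3.138, 0.002, 1.505]
wrist_force: [-0.2, 0.0, 0.3]
grip_width: 85.1
finger_force: 0.0
```

Request:
drive_tool(
  increments=[
    [-0.131, 0, 0.09, 0, 0, 0, 1],
    [-0.131, 0, 0.09, 0, 0, 0, 1],
    [-0.131, 0, 0.09, 0, 0, 0, 1],
    [-0.131, 0, 0.09, 0, 0, 0, 1],
    [-0.131, 0, 0.09, 0, 0, 0, 0.6],
  ],
)

```text
clock: 4.87
position: [502.2, -204.5, 156.2]
eef_rot: [-3.135, 0.0, 1.503]
wrist_force: [0.7, -0.4, -0.6]
grip_width: 75.5
finger_force: 0.0
```

Request:
drive_tool(
  increments=[
    [0, 0, 0.03, 0, 0, 0, 0.6],
    [0, 0, 0.06, 0, 0, 0, 0.6],
    [0, 0, 0.074, 0, 0, 0, 0.6],
    [0, 0, 0.074, 0, 0, 0, 0.6],
  ],
)

```text
clock: 5.2
position: [502.3, -198.9, 83.2]
eef_rot: [-3.135, -0.003, 1.507]
wrist_force: [-0.2, 0.9, 1.1]
grip_width: 51.5
finger_force: 0.0
```

Request:
drive_tool(
  increments=[
    [0, 0, 0, 0, 0, 0, 0],
    [0, 0, 0, 0, 0, 0, 0],
    [0, 0, 0, 0, 0, 0, 0],
    [0, 0, 0, 0, 0, 0, 0],
    [0, 0, 0, 0, 0, 0, 0],
  ],
  squeeze=30,
)

```text
clock: 5.62
position: [505.3, -200.8, 87.4]
eef_rot: [3.139, 0.001, 1.507]
wrist_force: [0.6, 0.3, -0.5]
grip_width: 0.1
finger_force: 0.0
```

Request:
drive_tool(
  increments=[
    [0, 0, 0, 0, 0, 0, 0],
    [0, 0, 0, 0, 0, 0, 0],
    [0, 0, 0, 0, 0, 0, 0],
  ],
)

```text
clock: 5.87
position: [504.6, -200.6, 86.5]
eef_rot: [3.141, 0.0, 1.507]
wrist_force: [-0.4, -0.2, 0.9]
grip_width: -0.2
finger_force: 0.0
```

```bash
python3 - <<'E'
from h import *
w=grab("wrist");print(bot.tips_ahead)
f=grab("side");g=grab("top")
for i in (f,g): print(pts("cover_grip",i))
for i in (f,g,w):print([proj(i,tool()[:3,3]+[0,0,-z]).round() for z in (0,14)])
c=cv2.resize(f["image"][140:260,270:430,::-1],(800,600),interpolation=cv2.INTER_CUBIC)[:,:]
d=w["image"][240:,:,::-1]
cv2.imwrite("pics/c1.png",cv2.resize(np.vstack([cv2.resize(c,(640,480)),d]),(500,562)))
E
```

```text
14.0
[(array([357.1, 195.6]), 0.77)]
[(array([393.2, 283. ]), 0.82)]
[array([359., 194.]), array([359., 198.])]
[array([393., 280.]), array([392., 280.])]
[array([319., 305.]), array([319., 291.])]
```

View pics/c1.png

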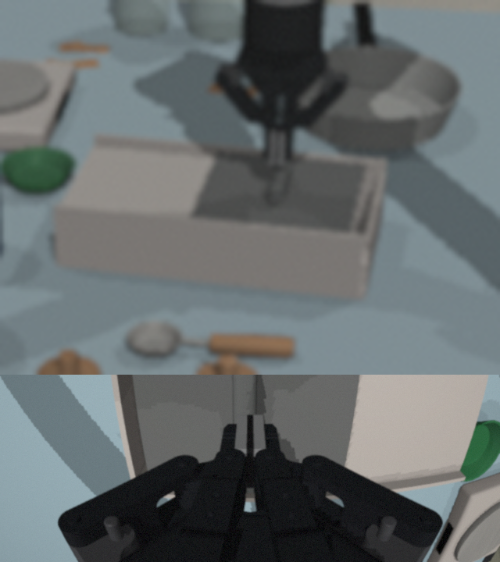

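Request:
drive_tool(
  increments=[
    [0, 0, 0.002, 0, 0, 0, 0],
    [0, 0, 0.003, 0, 0, 0, 0],
    [0, 0, 0.003, 0, 0, 0, 0],
  ],
)

```text
clock: 6.37
position: [504.4, -200.4, 82.9]
eef_rot: [-3.141, -0.0, 1.507]
wrist_force: [0.7, 0.7, 0.0]
grip_width: -0.1
finger_force: 0.0
```

Request:
drive_tool(
  increments=[
    [0, 0, 0.002, 0, 0, 0, 0],
    [0, 0, 0.003, 0, 0, 0, 0],
    [0, 0, 0.003, 0, 0, 0, 0],
  ],
)

```text
clock: 6.62
position: [504.4, -200.4, 79.9]
eef_rot: [-3.141, -0.0, 1.507]
wrist_force: [0.3, 0.3, -0.9]
grip_width: -0.0
finger_force: 0.0
```

Request:
drive_tool(
  increments=[
    [0, 0, -0.08, 0, 0, 0, 0],
    [0, 0, -0.08, 0, 0, 0, 0],
    [0.14, 0, -0.12, 0, 0, 0, 0.6],
    [0.14, 0, -0.12, 0, 0, 0, 0.6],
    [0.14, 0, -0.12, 0, 0, 0, 0.6],
  ],
)

```text
clock: 7.03
position: [512.5, -80.0, 195.8]
eef_rot: [3.14, 0.0, 1.504]
wrist_force: [0.3, -0.1, 0.5]
grip_width: 35.9
finger_force: 0.0
```

Request:
drive_tool(
  increments=[
    [0, 0, 0, 0, 0, 0, 0.6],
    [0, 0, 0, 0, 0, 0, 0.6],
    [0, 0, 0, 0, 0, 0, 0.6],
  ],
)

```text
clock: 7.28
position: [512.2, -80.8, 194.6]
eef_rot: [3.142, 0.001, 1.508]
wrist_force: [0.1, 0.2, 0.1]
grip_width: 51.3
finger_force: 0.0
```

```bash
python3 - <<'E'
from h import *
import pickle
w2=pickle.load(open("w2.pkl","rb"))
f=grab("wrist","w3");p=pts("cover_grip",f);print(p,pts("bay",f),tool().round(2)[:3,3])
for q,_ in p:
    print(atz(f,q,75),tri([(f,q),(w2,(319,399))]))
E
```

```text
[(array([316.4, 360.9]), 0.65)] [] [511.96 -81.8  193.94]
[ 502.11704115 -199.88549503   75.        ] [ 502.42295508 -202.11862447   71.97544126]
```

View pics/w3.png

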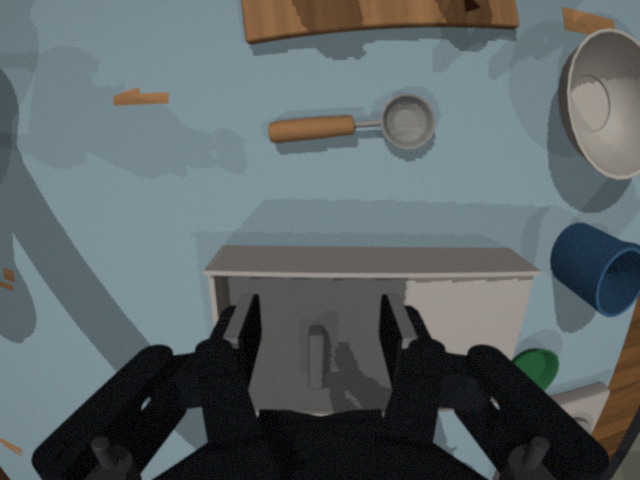

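Request:
drive_tool(
  increments=[
    [0, 0, 0, 0, 0, 0, 0],
    [0, 0, 0, 0, 0, 0, 0],
    [0, 0, 0, 0, 0, 0, 0],
    [0, 0, 0, 0, 0, 0, 0],
    [0, 0, 0, 0, 0, 0, 0],
  ],
)

```text
clock: 7.85
position: [512.2, -80.9, 194.5]
eef_rot: [-3.141, -0.0, 1.506]
wrist_force: [-0.4, 0.1, -0.0]
grip_width: -0.3
finger_force: 0.0
```

Request:
drive_tool(
  increments=[
    [0, 0, 0, 0, 0, 0, 0],
    [0, 0, 0, 0, 0, 0, 0],
    [0, 0, 0, 0, 0, 0, 0],
  ],
)

```text
clock: 8.1
position: [512.3, -80.6, 194.7]
eef_rot: [3.141, -0.0, 1.507]
wrist_force: [0.1, 0.1, -0.3]
grip_width: -0.2
finger_force: 0.0
```

```bash
python3 - <<'E'
from h import *
f=grab("wrist");print(bot.read_state()["grip_width"])
cv2.imwrite("pics/c2.png",cv2.resize(f["image"][240:400,200:440,::-1],(720,480)))
for z in (0,14):
  for y in (-7,0,7): print(z,y,proj(f,(tool()@[0,y,z,1])[:3]).round())
E
```

```text
0.11492424461200465
0 -7 [304. 305.]
0 0 [319. 305.]
0 7 [335. 305.]
14 -7 [305. 292.]
14 0 [319. 292.]
14 7 [334. 292.]
```

View pics/c2.png

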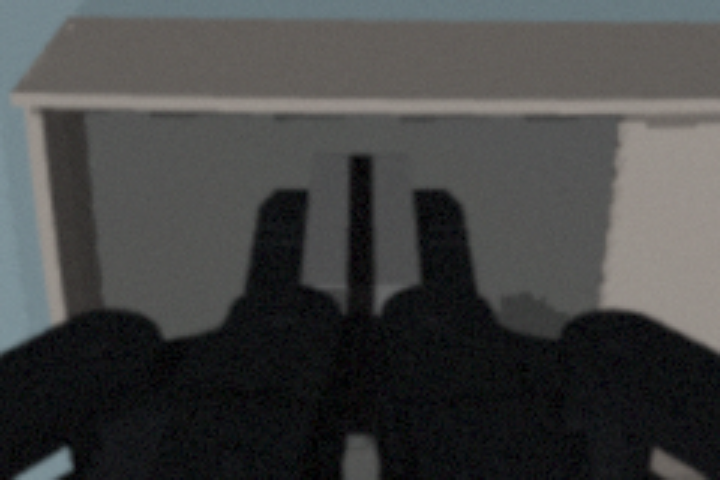

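```bash
python3 - <<'E'
from h import *
f=grab("top");g=grab("side");w=grab("wrist")
im=cv2.imread("pics/w3.png")
a=cv2.resize(im[300:410,270:370],(400,440),interpolation=cv2.INTER_CUBIC)
b=cv2.resize(g["image"][170:225,335:385,::-1],(400,440),interpolation=cv2.INTER_CUBIC)
c=np.hstack([a,b]);c=cv2.convertScaleAbs(c,alpha=1.6)
cv2.imwrite("pics/c3.png",c)
import copy
w3=copy.copy(w)  # same pose as w3 within 1 mm
for z in (60,66,72,82): print(z,[atz(w3,p,z).round(1) for p in ((317,325),(316,390))])
print("rail",[atz(w3,p,67).round(1) for p in((207,273),(537,273))], atz(g,(290,0),67) is None)
E
```

```text
60 [array([ 504.5, -171.2,   60. ]), array([ 498.4, -246.8,   60. ])]
66 [array([ 504.7, -167.6,   66. ]), array([ 498.8, -241.7,   66. ])]
72 [array([ 505., -164.,   72.]), array([ 499.2, -236.5,   72. ])]
82 [array([ 505.5, -158.1,   82. ]), array([ 499.9, -227.8,   82. ])]
rail [array([ 416.7, -113.6,   67. ]), array([ 708.2, -135.2,   67. ])] False
```

View pics/c3.png

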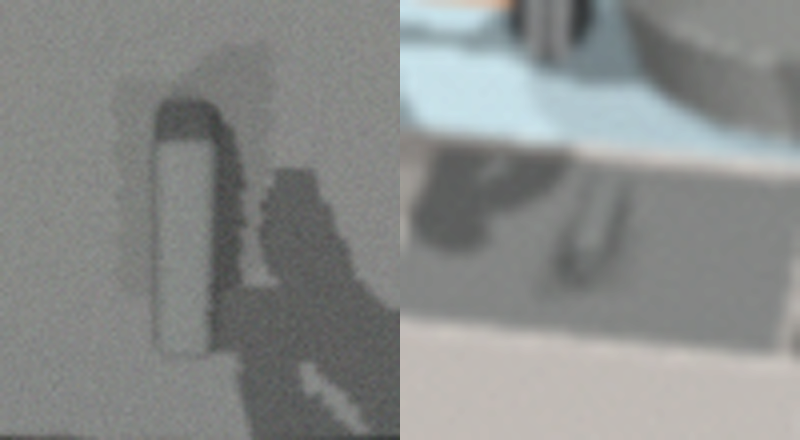

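```bash
python3 - <<'E'
from h import *
w=grab("wrist");g=grab("side")
for a,b in(((316.5,334.5),(358.7,201.3)),((316,388),(360.5,192.5)),((317,325),(358,205.))):
    P=tri([(w,a),(g,b)]);print(P.round(1),(proj(w,P)-a).round(1),(proj(g,P)-b).round(1))
for z in (62,72,82):
    print(z,[atz(g,p,z).round(0) for p in((358.7,201.3),(360.5,192.5))],[atz(w,p,z).round(0) for p in((316.5,334.5),(316,388))])
print(plan([503,-200,100],86.3))
E
```

```text
[ 503.1 -170.6   77. ] [-1.3  0.3] [-0.4  0. ]
[ 500.5 -229.6   76.7] [ 0.8 -0.3] [ 0.3 -0.1]
[ 504.1 -167.7   66.1] [-0.8  0.2] [-0.2  0. ]
62 [array([ 504., -199.,   62.]), array([ 503., -258.,   62.])] [array([ 503., -180.,   62.]), array([ 499., -242.,   62.])]
72 [array([ 503., -180.,   72.]), array([ 502., -238.,   72.])] [array([ 504., -174.,   72.]), array([ 499., -234.,   72.])]
82 [array([ 501., -162.,   82.]), array([ 501., -219.,   82.])] [array([ 504., -167.,   82.]), array([ 500., -225.,   82.])]
shift [-0.1198 -0.0017  0.0947] turn [ 0.01 -0.    0.05]
(array([-0.11978114, -0.00170977,  0.0946592 ]), array([ 0.00750549, -0.00438576,  0.05121657]))
```

Request:
drive_tool(
  increments=[
    [-0.12, -0.002, 0.04, 0, 0, 0, 0.5],
    [-0.12, -0.002, 0.04, 0, 0, 0, 0.5],
    [-0.12, -0.002, 0.04, 0, 0, 0, 0.5],
    [-0.12, -0.002, 0.105, 0, 0, 0, 0.5],
    [-0.12, -0.002, 0.105, 0, 0, 0, 0.5],
  ],
)

```text
clock: 8.82
position: [501.8, -202.4, 87.5]
eef_rot: [-3.141, -0.0, 1.503]
wrist_force: [-1.5, 1.0, -0.8]
grip_width: 42.8
finger_force: 0.0
```

Request:
drive_tool(
  increments=[
    [0, 0, 0.003, 0, 0, 0, 0.5],
    [0, 0, 0.006, 0, 0, 0, 0.5],
    [0, 0, 0.006, 0, 0, 0, 0.5],
  ],
)

```text
clock: 9.07
position: [503.3, -200.2, 84.2]
eef_rot: [3.141, 0.0, 1.507]
wrist_force: [0.3, 0.5, -0.1]
grip_width: 42.6
finger_force: 0.0
```

Request:
drive_tool(
  increments=[
    [0, 0, 0.002, 0, 0, 0, 0.5],
    [0, 0, 0.003, 0, 0, 0, 0.3],
    [0, 0, 0.003, 0, 0, 0, 0.3],
  ],
)

```text
clock: 9.32
position: [503.5, -200.2, 81.8]
eef_rot: [3.139, 0.001, 1.508]
wrist_force: [0.1, 0.1, -0.5]
grip_width: 25.5
finger_force: 0.0
```

Request:
drive_tool(
  increments=[
    [0, 0, 0, 0, 0, 0, 0],
    [0, 0, 0, 0, 0, 0, 0],
    [0, 0, 0, 0, 0, 0, 0],
    [0, 0, 0, 0, 0, 0, 0],
  ],
)

```text
clock: 9.65
position: [502.7, -200.2, 80.8]
eef_rot: [3.141, 0.0, 1.507]
wrist_force: [0.5, 0.4, 0.2]
grip_width: 0.0
finger_force: 0.0
```

Request:
drive_tool(
  increments=[
    [0, 0, 0, 0, 0, 0, 0.4],
    [0, 0, 0, 0, 0, 0, 0.4],
    [0, 0, 0, 0, 0, 0, 0.4],
    [0, 0, 0.003, 0, 0, 0, 0.4],
    [0, 0, 0.005, 0, 0, 0, 0.4],
  ],
)

```text
clock: 10.07
position: [502.6, -200.2, 75.4]
eef_rot: [-3.142, -0.0, 1.507]
wrist_force: [-0.3, -0.2, 0.7]
grip_width: 33.9
finger_force: 0.0
```

Request:
drive_tool(
  increments=[
    [0, 0, 0.002, 0, 0, 0, 0.4],
    [0, 0, 0.003, 0, 0, 0, 0.4],
    [0, 0, 0.003, 0, 0, 0, 0.4],
  ],
)

```text
clock: 10.32
position: [502.4, -200.1, 72.1]
eef_rot: [-3.141, -0.001, 1.507]
wrist_force: [0.3, 0.4, -0.3]
grip_width: 34.2
finger_force: 0.0
```

Request:
drive_tool(
  increments=[
    [0, 0, 0, 0, 0, 0, 0],
    [0, 0, 0, 0, 0, 0, 0],
    [0, 0, 0, 0, 0, 0, 0],
    [0, 0, 0, 0, 0, 0, 0],
    [0, 0, 0, 0, 0, 0, 0],
  ],
)

```text
clock: 10.73
position: [502.6, -200.3, 72.7]
eef_rot: [3.142, -0.0, 1.507]
wrist_force: [-1.5, 0.0, 1.4]
grip_width: 12.6
finger_force: 30.7
```

Request:
drive_tool(
  increments=[
    [0, 0.015, 0, 0, 0, 0, 0],
    [0, 0.03, 0, 0, 0, 0, 0],
    [0, 0.045, 0, 0, 0, 0, 0],
    [0, 0.06, 0, 0, 0, 0, 0],
    [0, 0.06, 0, 0, 0, 0, 0],
  ],
)

```text
clock: 11.15
position: [565.6, -204.9, 72.7]
eef_rot: [3.138, 0.001, 1.507]
wrist_force: [1.2, -1.2, 1.6]
grip_width: 12.8
finger_force: 30.8
```

Request:
drive_tool(
  increments=[
    [0, 0.015, 0, 0, 0, 0, 0],
    [0, 0.03, 0, 0, 0, 0, 0],
    [0, 0.045, 0, 0, 0, 0, 0],
    [0, 0.055, 0, 0, 0, 0, 0],
    [0, 0.055, 0, 0, 0, 0, 0],
  ],
)

```text
clock: 11.57
position: [619.3, -208.8, 72.8]
eef_rot: [3.139, 0.002, 1.507]
wrist_force: [1.0, -4.5, 2.1]
grip_width: 12.6
finger_force: 30.7
```

Request:
drive_tool(
  increments=[
    [0, 0.002, 0, 0, 0, 0, 0],
    [0, 0.004, 0, 0, 0, 0, 0],
    [0, 0.006, 0, 0, 0, 0, 0],
    [0, 0.006, 0, 0, 0, 0, 0],
  ],
)

```text
clock: 11.9
position: [622.5, -209.0, 72.7]
eef_rot: [-3.141, 0.002, 1.507]
wrist_force: [-0.4, -6.3, 1.2]
grip_width: 13.0
finger_force: 30.6
```

Request:
drive_tool(
  increments=[
    [-0.001, 0.002, 0, 0, 0, 0, 0],
    [-0.001, 0.004, 0, 0, 0, 0, 0],
    [-0.001, 0.004, 0, 0, 0, 0, 0],
  ],
)

```text
clock: 12.15
position: [626.3, -209.4, 72.7]
eef_rot: [-3.14, 0.0, 1.507]
wrist_force: [-3.6, -3.9, 1.6]
grip_width: 12.5
finger_force: 30.9
```

Request:
drive_tool(
  increments=[
    [0, 0.002, 0, 0, 0, 0, 0],
    [0, 0.004, 0, 0, 0, 0, 0],
    [0, 0.004, 0, 0, 0, 0, 0],
  ],
)

```text
clock: 12.4
position: [626.4, -209.3, 72.7]
eef_rot: [-3.131, -0.0, 1.508]
wrist_force: [-10.8, -3.6, 8.1]
grip_width: 13.2
finger_force: 31.4
```

Request:
drive_tool(
  increments=[
    [0, 0.002, 0, 0, 0, 0, 0],
    [0, 0.004, 0, 0, 0, 0, 0],
    [0, 0.004, 0, 0, 0, 0, 0],
  ],
)

```text
clock: 12.65
position: [626.5, -209.3, 72.6]
eef_rot: [-3.123, -0.0, 1.508]
wrist_force: [-18.1, -4.5, 12.8]
grip_width: 12.6
finger_force: 31.9
```

Request:
drive_tool(
  increments=[
    [0, -0.007, 0, 0, 0, 0, 0],
    [0, -0.007, 0, 0, 0, 0, 0],
    [0, -0.007, 0, 0, 0, 0, 0.5],
    [0, -0.007, 0, 0, 0, 0, 0.5],
    [0, -0.007, 0, 0, 0, 0, 0.5],
  ],
)

```text
clock: 13.07
position: [629.2, -208.2, 72.4]
eef_rot: [3.141, -0.002, 1.507]
wrist_force: [-0.2, -0.1, -0.4]
grip_width: 42.8
finger_force: 0.0
```

Request:
drive_tool(
  increments=[
    [0, 0, 0, 0, 0, 0, 0.5],
    [0, 0, -0.12, 0, 0, 0, 0.5],
    [0, 0, -0.12, 0, 0, 0, 0.5],
    [0, 0, -0.12, 0, 0, 0, 0.6],
    [0, 0, -0.12, 0, 0, 0, 0.6],
  ],
)

```text
clock: 13.48
position: [633.3, -210.6, 201.6]
eef_rot: [3.126, 0.005, 1.507]
wrist_force: [2.3, -0.5, 0.9]
grip_width: 51.1
finger_force: 0.0
```

```bash
python3 - <<'E'
from h import *
import pickle
w1=pickle.load(open("w1.pkl","rb"));w2=pickle.load(open("w2.pkl","rb"));t=grab("top");s=grab("side")
A=[(637,162),(630,282),(519,277),(519,155)]
L={n:pts("lid1",f) for n,f in (("t",t),("s",s))}
print(pts("cover_grip",t),pts("cover_grip",s),proj(t,[626.5,-209,71]),proj(s,[626.5,-209,71]))
F={"t":t,"s":s,"w1":w1,"w2":w2}
L["w1"]=[((290,300),0),((389,258),0),((349,164),0),((241,208),0)];L["w2"]=[((430,99),0),((311,116),0),((414,28),0)]
for a in A:
    o=[]
    for n,l in L.items():
        b=[(np.hypot(*(proj(F[n],[*a,70])-p)),p) for p,_ in l];d,p=min(b,key=lambda x:x[0])
        if d<15:o.append((F[n],p,n))
    P=tri([x[:2] for x in o]);print(a,P.round(1),[(n,(proj(f,P)-p).round(1).tolist()) for f,p,n in o])
E
```

```text
[(array([394. , 232.7]), 0.57)] [(array([316. , 192.2]), 0.8)] [395.19480923 231.05901301] [319.10603281 194.66691258]
(637, 162) [642.7 159.4  61.6] [('t', [-1.4, -1.4]), ('s', [1.6, 0.4]), ('w1', [0.7, 1.3]), ('w2', [-0.9, 3.3])]
(630, 282) [629.7 280.5  69.8] [('t', [-0.9, -1.0]), ('s', [0.6, 0.1]), ('w1', [-2.1, -0.2])]
(519, 277) [521.5 275.5  70.8] [('t', [-0.8, -0.7]), ('s', [1.8, 0.5]), ('w1', [-0.9, 3.2])]
(519, 155) [520.5 148.3  71.9] [('t', [-2.5, 2.3]), ('s', [-1.0, 1.2]), ('w1', [-6.0, 4.1]), ('w2', [2.2, 0.5])]
```

Request:
drive_tool(
  increments=[
    [0.177, -0.066, 0, 0, 0, 0, 0.6],
    [0.177, -0.066, 0, 0, 0, 0, 0.6],
    [0.177, -0.066, 0, 0, 0, 0, 0.6],
    [0.177, -0.066, 0, 0, 0, 0, 0.6],
    [0.177, -0.066, 0, 0, 0, 0, 0.6],
  ],
)

```text
clock: 14.2
position: [570.7, -24.2, 190.9]
eef_rot: [-3.137, -0.003, 1.509]
wrist_force: [-0.7, -0.3, -0.6]
grip_width: 51.1
finger_force: 0.0
```

Request:
drive_tool(
  increments=[
    [0.177, -0.066, 0, 0, 0, 0, 0.6],
    [0.177, -0.066, 0, 0, 0, 0, 0.6],
    [0.177, -0.066, 0, 0, 0, 0, 0.6],
    [0.177, -0.066, 0, 0, 0, 0, 0.6],
    [0.177, -0.066, 0, 0, 0, 0, 0.6],
  ],
)

```text
clock: 14.62
position: [516.3, 156.2, 191.1]
eef_rot: [-3.137, -0.002, 1.509]
wrist_force: [-0.0, 0.2, -0.7]
grip_width: 51.2
finger_force: 0.0
```

Request:
drive_tool(
  increments=[
    [0, 0, 0, 0, 0, 0, 0.6],
    [0, 0, 0, 0, 0, 0, 0.6],
  ],
)

```text
clock: 14.78
position: [518.0, 153.4, 191.4]
eef_rot: [-3.139, 0.001, 1.51]
wrist_force: [-0.2, -0.1, 0.1]
grip_width: 51.3
finger_force: 0.0
```

```bash
cat >> h.py <<'E'
def lids(f,z=70):
    r=[]
    for p,s in pts("lid1",f): r.append((*atz(f,p,z).round(1)[:2],round(s,2)))
    return r
E
python3 - <<'E'
from h import *
f=grab("wrist","w4");print(tool()[:3,3].round(1),lids(f))
for p,s in pts("lid1",f)+pts("pot1",f)+pts("pot1_lip",f): print(p.round(1),s)
E
```

```text
[518.6 152.4 191.5] [(np.float64(518.1), np.float64(275.9), 0.83), (np.float64(734.5), np.float64(279.4), 0.71), (np.float64(406.1), np.float64(191.0), 0.64), (np.float64(631.7), np.float64(279.9), 0.59), (np.float64(518.7), np.float64(148.9), 0.57)]
[309.3  64.1] 0.83
[570.6  71.3] 0.71
[172.6 191.8] 0.64
[462.2  58.5] 0.59
[320.9 235.1] 0.57
[451.4 201.2] 0.82
[441.4  66.6] 0.69
[315.3 214.9] 0.66
[459.3 110.2] 0.66
```

View pics/w4.png

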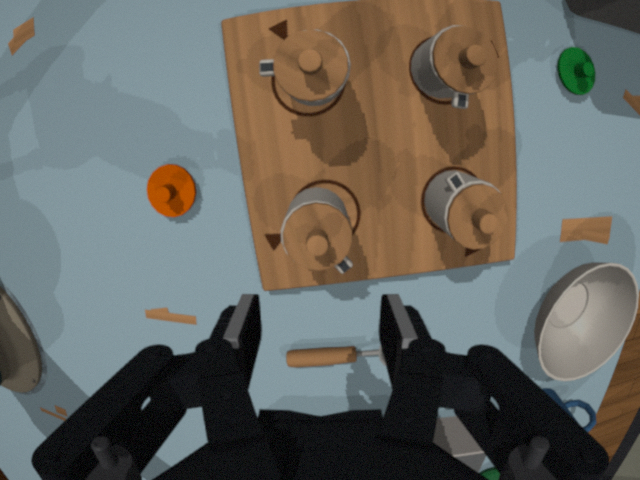

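Request:
drive_tool(
  increments=[
    [-0.002, 0, 0.04, 0, 0, 0, 0.6],
    [-0.002, 0, 0.08, 0, 0, 0, 0.6],
    [-0.002, 0, 0.093, 0, 0, 0, 0.6],
    [-0.002, 0, 0.093, 0, 0, 0, 0.6],
  ],
)

```text
clock: 15.37
position: [516.1, 148.8, 95.7]
eef_rot: [-3.133, 0.002, 1.505]
wrist_force: [-1.3, -0.0, 0.0]
grip_width: 51.2
finger_force: 0.0
```

Request:
drive_tool(
  increments=[
    [0, 0, 0, 0, 0, 0, 0],
    [0, 0, 0, 0, 0, 0, 0],
    [0, 0, 0, 0, 0, 0, 0],
    [0, 0, 0, 0, 0, 0, 0],
    [0, 0, 0, 0, 0, 0, 0],
  ],
)

```text
clock: 15.78
position: [519.9, 150.5, 100.9]
eef_rot: [3.139, -0.001, 1.507]
wrist_force: [0.6, -0.8, -0.4]
grip_width: -0.2
finger_force: 0.0
```

```bash
python3 - <<'E'
from h import *
s=bot.read_state();print(s["position"].round(1),s["grip_width"],s["finger_force"])
s=grab("side");w=grab("wrist")
a=cv2.resize(s["image"][230:330,260:380,::-1],(600,500),interpolation=cv2.INTER_CUBIC)
print(pts("lid1",s),proj(s,tool()[:3,3]-[0,0,14]))
print((w["image"][0,0]),proj(w,[518,150,99]))
cv2.imwrite("pics/c5.png",np.hstack([a]))
E
```

```text
[519.9 150.5 100.9] -0.17553626133931707 0.0
[(array([395. , 300.4]), 0.79), (array([217.6, 311.5]), 0.75), (array([290.3, 264.7]), 0.6), (array([342. , 266.3]), 0.58), (array([331.8, 296.3]), 0.51), (array([287.9, 294.2]), 0.5)] [340.94800056 259.2630978 ]
[115 134 140] [315.51603274 304.76528344]
```

View pics/c5.png

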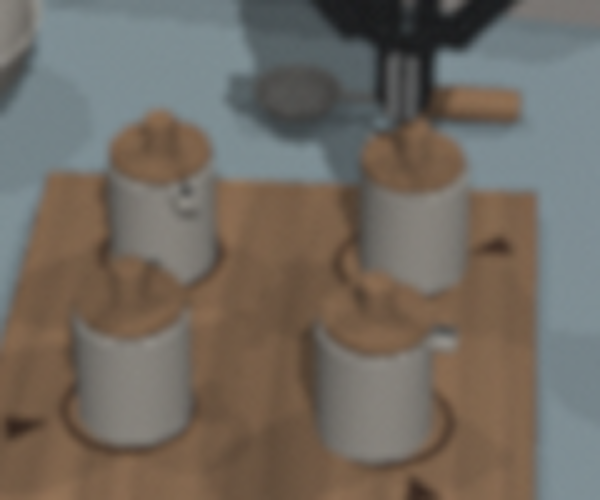

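```bash
python3 - <<'E'
from h import *
import pickle
from scipy.optimize import least_squares
w1=pickle.load(open("w1.pkl","rb"));w2=pickle.load(open("w2.pkl","rb"));t=grab("top");s=grab("side");w=grab("wrist")
T4=w["T"].copy();d=np.array([518.6,152.4,191.5])-tool()[:3,3]; T4[:3,3]+=d
w4=dict(w);w4["T"]=T4
# objects: 4 knob tops(manual px from pictures) / lids by network, orange, green
O=[[637,162,70],[630,281,70],[519,276,70],[519,150,70],[396,185,0],[745,290,0],[503,-201,72]]
obs=[]
for n,f in enumerate((t,s)):
    L=[p for p,_ in pts("lid1",f,.2)]
    for i,o in enumerate(O[:6]):
        q=min(L,key=lambda p:np.hypot(*(proj(f,o)-p)))
        if np.hypot(*(proj(f,o)-q))<12: obs.append((i,n,q))
obs+=[(6,0,(393,281)),(6,1,(357,197))]
W={2:(w1,[(290,300),(389,258),(349,164),(241,208),(226,83),(421,338)]),3:(w2,[(430,99),None,None,(311,116),(196,104),(512,10),(319,399)]),4:(w4,[None,(462.2,58.5),(309.3,64.1),(320.9,235.1),(172.6,191.8),(570.6,71.3)])}
F={0:t,1:s}
for k,(f,l) in W.items():
    F[k]=f;obs+=[(i,k,p) for i,p in enumerate(l) if p is not None]
def res(x):
    P=x[3:].reshape(-1,3);r=[]
    for i,k,p in obs:
        Q=P[i]-(x[:3] if k>1 else 0);r+=list(proj(F[k],Q)-p)
    return r
r=least_squares(res,np.r_[0,0,0,np.ravel(O)],loss="soft_l1",f_scale=2)
print("wrist offset",r.x[:3].round(1));print(r.x[3:].reshape(-1,3).round(1))
R=np.array(res(r.x)).reshape(-1,2)
for o,e in zip(obs,R): print(o[:2],e.round(1),end=";")
E
```

```text
wrist offset [-0.1 -2.3 -3.3]
[[ 641.2  158.7   61.2]
 [ 633.4  278.2   62.7]
 [ 519.3  273.1   70.5]
 [ 518.7  146.6   63.1]
 [ 378.6  178.7    0. ]
 [ 781.7  286.8   11. ]
 [ 503.4 -201.    73.3]]
(0, 0) [-2.1 -0.6];(1, 0) [ 0.3 -1.9];(4, 0) [2.9 0.4];(0, 1) [0.5 0. ];(1, 1) [-1.5 -0.3];(2, 1) [2.6 1. ];(3, 1) [-1. -0.];(4, 1) [ 1.2 -0.9];(6, 0) [-0.4 -0.7];(6, 1) [2.  0.7];(0, 2) [1.3 1. ];(1, 2) [-1.6  1.6];(2, 2) [-1.5  1.7];(3, 2) [-5.   1.3];(4, 2) [-0.1 -0. ];(5, 2) [-2.7 -2.6];(0, 3) [-1.4  1.7];(3, 3) [0.6 0.1];(4, 3) [ 0.2 -0.6];(5, 3) [1.3 0.1];(6, 3) [0.3 0.4];(1, 4) [-1.8 -1.4];(2, 4) [-0.1 -1.2];(3, 4) [-1.1 -2.5];(4, 4) [ 0.3 -0.5];(5, 4) [ 0.8 -1. ];
```

Request:
drive_tool(
  increments=[
    [0, 0, -0.005, 0, 0, 0, 0.55],
    [0, 0, -0.005, 0, 0, 0, 0.55],
    [0, 0, -0.005, 0, 0, 0, 0.55],
    [0, 0, 0.006, 0, 0, 0, 0.55],
    [0, 0, 0.011, 0, 0, 0, 0.55],
  ],
)

```text
clock: 16.6
position: [518.8, 150.4, 88.2]
eef_rot: [-3.141, 0.0, 1.507]
wrist_force: [-0.9, -0.1, -0.1]
grip_width: 47.0
finger_force: 0.0
```

Request:
drive_tool(
  increments=[
    [0, 0, 0.002, 0, 0, 0, 0.55],
    [0, 0, 0.002, 0, 0, 0, 0.55],
    [0, 0, 0.002, 0, 0, 0, 0],
    [0, 0, 0.002, 0, 0, 0, 0],
    [0, 0, 0.002, 0, 0, 0, 0],
  ],
)

```text
clock: 17.02
position: [519.0, 150.5, 87.0]
eef_rot: [-3.142, -0.0, 1.507]
wrist_force: [-2.1, 0.2, 1.0]
grip_width: 13.3
finger_force: 29.3
```

Request:
drive_tool(
  increments=[
    [0, 0, 0, 0, 0, 0, 0],
    [0, 0, 0, 0, 0, 0, 0],
    [0, 0, 0, 0, 0, 0, 0],
  ],
)

```text
clock: 17.27
position: [519.0, 150.5, 87.0]
eef_rot: [3.141, -0.0, 1.507]
wrist_force: [-1.4, -0.1, 2.6]
grip_width: 13.7
finger_force: 29.3
```

Request:
drive_tool(
  increments=[
    [0, 0, -0.01, 0, 0, 0, 0],
    [0, 0, -0.02, 0, 0, 0, 0],
    [0, 0, -0.05, 0, 0, 0, 0],
    [0, 0, -0.08, 0, 0, 0, 0],
    [0, 0, -0.08, 0, 0, 0, 0],
  ],
  squeeze=40,
)

```text
clock: 17.68
position: [523.5, 151.1, 173.4]
eef_rot: [3.129, -0.003, 1.507]
wrist_force: [0.8, -0.3, 0.1]
grip_width: 12.9
finger_force: 39.1
```

```bash
python3 - <<'E'
from h import *
st=bot.read_state();print(st["position"].round(1),st["grip_width"],st["finger_force"],tool()[:3,2])
s=grab("side");w=grab("wrist")
a=cv2.resize(s["image"][190:330,260:400,::-1],(400,400),interpolation=cv2.INTER_CUBIC)
b=cv2.resize(w["image"][150:350,220:420,::-1],(400,400))
print(pts("lid1",s),lids(w),pts("lid1",w))
cv2.imwrite("pics/c6.png",np.hstack([a,b]))
E
```

```text
[523.5 151.1 173.4] 12.934237368529322 39.055636525154114 [ 0.01308794  0.00199744 -0.99991235]
[(array([219.1, 310.6]), 0.82), (array([290.4, 263.3]), 0.76), (array([338.1, 231.5]), 0.66), (array([337. , 296.7]), 0.64), (array([396.8, 300.7]), 0.56), (array([287.6, 294.5]), 0.55), (array([388.7, 177.9]), 0.44)] [(np.float64(640.9), np.float64(163.4), 0.87), (np.float64(522.5), np.float64(113.6), 0.82), (np.float64(730.8), np.float64(277.9), 0.77), (np.float64(518.8), np.float64(277.8), 0.68), (np.float64(633.3), np.float64(280.5), 0.63), (np.float64(408.2), np.float64(193.2), 0.62)] [(array([478. , 211.5]), 0.87), (array([321.7, 286.1]), 0.82), (array([574.3,  66.4]), 0.77), (array([300.4,  53.9]), 0.68), (array([466. ,  49.8]), 0.63), (array([156.8, 192.2]), 0.62)]
```

View pics/c6.png

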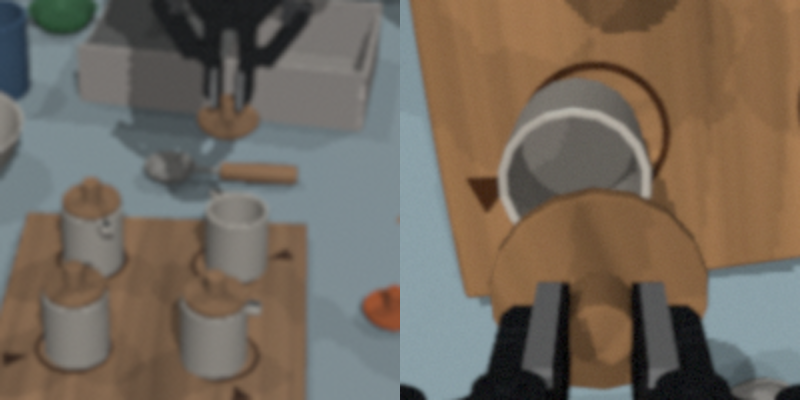

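Request:
drive_tool(
  increments=[
    [-0.193, 0.006, 0, 0, 0, 0, 0],
    [-0.193, 0.006, 0, 0, 0, 0, 0],
    [-0.193, 0.006, 0, 0, 0, 0, 0],
    [-0.193, 0.006, 0, 0, 0, 0, 0],
    [-0.193, 0.006, 0, 0, 0, 0, 0],
  ],
)

```text
clock: 18.35
position: [511.6, -45.8, 165.4]
eef_rot: [-3.139, 0.001, 1.506]
wrist_force: [-0.4, 0.4, -0.9]
grip_width: 13.3
finger_force: 39.1
```

Request:
drive_tool(
  increments=[
    [-0.193, 0.006, 0, 0, 0, 0, 0],
    [-0.193, 0.006, 0, 0, 0, 0, 0],
    [-0.193, 0.006, 0, 0, 0, 0, 0],
    [-0.193, 0.006, 0, 0, 0, 0, 0],
    [-0.193, 0.006, 0, 0, 0, 0, 0],
  ],
)

```text
clock: 18.77
position: [505.5, -239.3, 165.3]
eef_rot: [-3.14, 0.001, 1.505]
wrist_force: [0.5, 0.7, 0.1]
grip_width: 13.1
finger_force: 39.1
```

Request:
drive_tool(
  increments=[
    [0, 0, 0, 0, 0, 0, 0],
    [0, 0, 0.04, 0, 0, 0, 0],
    [0, 0, 0.07, 0, 0, 0, 0],
    [0, 0, 0.07, 0, 0, 0, 0],
  ],
)

```text
clock: 19.1
position: [501.4, -232.3, 90.2]
eef_rot: [-3.129, -0.007, 1.506]
wrist_force: [-0.6, 0.2, -1.3]
grip_width: 13.2
finger_force: 39.1
```

```bash
python3 - <<'E'
from h import *
st=bot.read_state();print(st["position"].round(1),st["grip_width"],st["finger_force"])
plan([511.4,-234.9,24],86)
s=grab("side");t=grab("top")
a=cv2.resize(s["image"][150:250,270:410,::-1],(560,400),interpolation=cv2.INTER_CUBIC)
b=cv2.resize(t["image"][190:330,350:435,::-1],(240,400),interpolation=cv2.INTER_CUBIC)
cv2.imwrite("pics/c7.png",np.hstack([a,b]))
E
```

```text
[ 501.4 -232.3   90.2] 13.20985375608234 39.09689784049988
shift [-0.0024  0.011   0.066 ] turn [-0.73 -0.42  0.31]
```

View pics/c7.png

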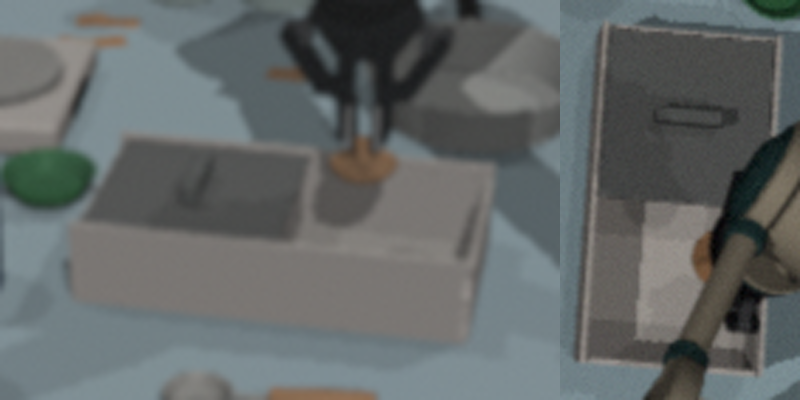

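Request:
drive_tool(
  increments=[
    [-0.002, 0.008, 0, 0, 0, 0, 0],
    [-0.002, 0.008, 0, 0, 0, 0, 0],
    [-0.002, 0.008, 0, 0, 0, 0, 0],
  ],
)

```text
clock: 19.45
position: [516.2, -238.8, 98.5]
eef_rot: [3.138, 0.002, 1.508]
wrist_force: [-0.9, 0.3, -0.6]
grip_width: 12.8
finger_force: 39.1
```

Request:
drive_tool(
  increments=[
    [0.004, -0.004, 0.02, 0, 0, 0, 0],
    [0.004, -0.004, 0.04, 0, 0, 0, 0],
    [0.004, -0.004, 0.06, 0, 0, 0, 0],
    [0.004, -0.004, 0.06, 0, 0, 0, 0],
    [0.004, -0.004, 0.06, 0, 0, 0, 0],
  ],
)

```text
clock: 19.87
position: [510.5, -233.6, 36.9]
eef_rot: [-3.141, -0.0, 1.507]
wrist_force: [0.0, -0.5, -0.5]
grip_width: 12.9
finger_force: 39.1
```

Request:
drive_tool(
  increments=[
    [0, 0, 0.004, 0, 0, 0, 0],
    [0, 0, 0.008, 0, 0, 0, 0],
    [0, 0, 0.012, 0, 0, 0, 0],
    [0, 0, 0.014, 0, 0, 0, 0],
    [0, 0, 0.014, 0, 0, 0, 0],
  ],
)

```text
clock: 20.28
position: [510.3, -233.7, 22.4]
eef_rot: [-3.141, -0.0, 1.507]
wrist_force: [-0.4, 0.3, 0.3]
grip_width: 13.0
finger_force: 39.1
```

Request:
drive_tool(
  increments=[
    [0, 0, 0, 0, 0, 0, 0.35],
    [0, 0, 0, 0, 0, 0, 0.35],
    [0, 0, 0, 0, 0, 0, 0.35],
    [0, 0, -0.04, 0, 0, 0, 0.35],
    [0, 0, -0.08, 0, 0, 0, 0.35],
  ],
)

```text
clock: 20.7
position: [508.6, -232.7, 101.3]
eef_rot: [-3.136, -0.003, 1.507]
wrist_force: [1.4, -0.2, 0.6]
grip_width: 30.0
finger_force: 0.0
```

Request:
drive_tool(
  increments=[
    [0, 0, -0.04, 0, 0, 0, 0.35],
    [0, 0, -0.085, 0, 0, 0, 0.35],
    [0.12, -0.006, -0.09, 0, 0, 0, 0.6],
    [0.12, -0.006, -0.09, 0, 0, 0, 0.6],
    [0.12, -0.006, -0.09, 0, 0, 0, 0.6],
  ],
)

```text
clock: 21.12
position: [512.3, -112.5, 194.1]
eef_rot: [3.139, -0.0, 1.505]
wrist_force: [0.4, 0.4, 0.5]
grip_width: 51.1
finger_force: 0.0
```

Request:
drive_tool(
  increments=[
    [0.195, -0.01, 0, 0, 0, 0, 0.6],
    [0.195, -0.01, 0, 0, 0, 0, 0.6],
    [0.195, -0.01, 0, 0, 0, 0, 0.6],
    [0.195, -0.01, 0, 0, 0, 0, 0.6],
    [0.195, -0.01, 0, 0, 0, 0, 0.6],
  ],
)

```text
clock: 21.53
position: [514.0, 85.0, 193.0]
eef_rot: [3.141, -0.002, 1.508]
wrist_force: [-0.3, 0.1, 0.1]
grip_width: 51.4
finger_force: 0.0
```

Request:
drive_tool(
  increments=[
    [0.195, -0.01, 0, 0, 0, 0, 0.6],
    [0.195, -0.01, 0, 0, 0, 0, 0.6],
    [0.195, -0.01, 0, 0, 0, 0, 0.6],
    [0.195, -0.01, 0, 0, 0, 0, 0.6],
    [0.195, -0.01, 0, 0, 0, 0, 0.6],
  ],
)

```text
clock: 21.95
position: [516.6, 280.5, 192.9]
eef_rot: [3.141, -0.002, 1.509]
wrist_force: [0.7, -0.7, -0.5]
grip_width: 51.4
finger_force: 0.0
```

Request:
drive_tool(
  increments=[
    [0, 0, 0, 0, 0, 0, 0.6],
    [0, 0, 0, 0, 0, 0, 0.6],
    [0, 0, 0, 0, 0, 0, 0.6],
  ],
)

```text
clock: 22.2
position: [516.8, 276.3, 192.5]
eef_rot: [-3.141, 0.001, 1.508]
wrist_force: [0.8, -0.0, -0.1]
grip_width: 51.1
finger_force: 0.0
```

```bash
python3 - <<'E'
from h import *
f=grab("wrist");print(tool()[:3,3].round(1),lids(f))
print("lip",[(atz(f,p,70.5).round(0)[:2],round(s,2)) for p,s in pts("pot1_lip",f)],"pot",[(atz(f,p,15).round(0)[:2],round(s,2)) for p,s in pts("pot1",f)])
t=grab("top");print("bay lids",[(atz(t,p,5).round(0)[:2],s) for p,s in pts("lid1",t) if p[0]>340])
E
```

```text
[516.9 275.7 192.6] [(np.float64(518.0), np.float64(278.0), 0.98), (np.float64(629.9), np.float64(279.2), 0.95), (np.float64(405.6), np.float64(215.4), 0.86), (np.float64(642.3), np.float64(161.7), 0.62), (np.float64(733.4), np.float64(304.1), 0.57)]
lip [(array([630., 240.]), 0.83), (array([613., 294.]), 0.44)] pot [(array([522., 274.]), 0.95), (array([644., 158.]), 0.87), (array([515., 151.]), 0.84), (array([634., 282.]), 0.59)]
bay lids [(array([ 516., -232.]), 0.76)]
```

Request:
drive_tool(
  increments=[
    [0.002, 0.001, 0.04, 0, 0, 0, 0.6],
    [0.002, 0.001, 0.08, 0, 0, 0, 0.6],
    [0.002, 0.001, 0.1, 0, 0, 0, 0.6],
    [0.002, 0.001, 0.1055, 0, 0, 0, 0.6],
    [0.002, 0.001, 0.1055, 0, 0, 0, 0.6],
  ],
)

```text
clock: 22.92
position: [517.3, 277.8, 85.6]
eef_rot: [-3.138, 0.002, 1.506]
wrist_force: [0.2, -0.5, 0.9]
grip_width: 51.2
finger_force: 0.0
```

Request:
drive_tool(
  increments=[
    [0, 0, 0, 0, 0, 0, 0.6],
    [0, 0, 0, 0, 0, 0, 0],
    [0, 0, 0, 0, 0, 0, 0],
    [0, 0, 0, 0, 0, 0, 0],
    [0, 0, 0, 0, 0, 0, 0],
  ],
)

```text
clock: 23.33
position: [519.3, 279.1, 88.9]
eef_rot: [3.139, -0.001, 1.507]
wrist_force: [-0.1, 0.1, 5.7]
grip_width: 12.5
finger_force: 39.0
```

Request:
drive_tool(
  increments=[
    [0, 0, 0, 0, 0, 0, 0],
    [0, 0, -0.015, 0, 0, 0, 0],
    [0, 0, -0.05, 0, 0, 0, 0],
    [0, 0, -0.09, 0, 0, 0, 0],
    [0, 0, -0.09, 0, 0, 0, 0],
  ],
)

```text
clock: 23.75
position: [522.6, 280.6, 185.2]
eef_rot: [3.128, -0.007, 1.507]
wrist_force: [0.8, 0.8, 0.8]
grip_width: 12.5
finger_force: 39.0
```

Request:
drive_tool(
  increments=[
    [-0.17, -0.013, 0, 0, 0, 0, 0],
    [-0.17, -0.013, 0, 0, 0, 0, 0],
    [-0.17, -0.013, 0, 0, 0, 0, 0],
    [-0.17, -0.013, 0, 0, 0, 0, 0],
    [-0.17, -0.013, 0, 0, 0, 0, 0],
  ],
)

```text
clock: 24.17
position: [492.8, 104.1, 177.3]
eef_rot: [-3.141, 0.004, 1.503]
wrist_force: [0.1, 0.3, -0.7]
grip_width: 12.7
finger_force: 39.1
```

Request:
drive_tool(
  increments=[
    [-0.17, -0.013, 0, 0, 0, 0, 0],
    [-0.17, -0.013, 0, 0, 0, 0, 0],
    [-0.17, -0.013, 0, 0, 0, 0, 0],
    [-0.17, -0.013, 0, 0, 0, 0, 0],
    [-0.17, -0.013, 0, 0, 0, 0, 0],
  ],
)

```text
clock: 24.58
position: [470.2, -64.9, 177.5]
eef_rot: [3.141, 0.004, 1.502]
wrist_force: [-0.4, 1.0, -1.0]
grip_width: 12.2
finger_force: 39.1
```

Request:
drive_tool(
  increments=[
    [-0.17, -0.013, 0, 0, 0, 0, 0],
    [-0.17, -0.013, 0, 0, 0, 0, 0],
    [-0.17, -0.013, 0, 0, 0, 0, 0],
    [-0.17, -0.013, 0, 0, 0, 0, 0],
    [-0.17, -0.013, 0, 0, 0, 0, 0],
  ],
)

```text
clock: 25.0
position: [447.1, -234.3, 177.4]
eef_rot: [3.14, 0.005, 1.502]
wrist_force: [-0.0, 0.8, -0.2]
grip_width: 12.5
finger_force: 39.1
```

Request:
drive_tool(
  increments=[
    [0, 0, 0.02, 0, 0, 0, 0],
    [0, 0, 0.04, 0, 0, 0, 0],
    [0, 0, 0.04, 0, 0, 0, 0],
    [0, 0, 0.04, 0, 0, 0, 0],
    [0, 0, 0.04, 0, 0, 0, 0],
  ],
)

```text
clock: 25.42
position: [447.6, -227.4, 137.9]
eef_rot: [3.14, 0.0, 1.508]
wrist_force: [-0.6, -0.5, 0.0]
grip_width: 12.0
finger_force: 39.1
```

Request:
drive_tool(
  increments=[
    [-0.003, 0.001, 0.03, 0, 0, 0, 0],
    [-0.003, 0.001, 0.06, 0, 0, 0, 0],
    [-0.003, 0.001, 0.08, 0, 0, 0, 0],
    [-0.003, 0.001, 0.1, 0, 0, 0, 0],
    [-0.003, 0.001, 0.1, 0, 0, 0, 0],
  ],
)

```text
clock: 25.83
position: [446.4, -229.3, 35.2]
eef_rot: [-3.138, -0.003, 1.508]
wrist_force: [0.3, -0.1, -1.2]
grip_width: 12.4
finger_force: 39.1
```

Request:
drive_tool(
  increments=[
    [0, 0, 0.004, 0, 0, 0, 0],
    [0, 0, 0.008, 0, 0, 0, 0],
    [0, 0, 0.012, 0, 0, 0, 0],
    [0, 0, 0.014, 0, 0, 0, 0],
    [0, 0, 0.014, 0, 0, 0, 0],
  ],
)

```text
clock: 26.25
position: [448.3, -231.2, 24.0]
eef_rot: [3.14, 0.001, 1.507]
wrist_force: [0.0, -0.2, 1.4]
grip_width: 12.8
finger_force: 39.5
```

Request:
drive_tool(
  increments=[
    [0, 0, 0, 0, 0, 0, 0.35],
    [0, 0, 0, 0, 0, 0, 0.35],
    [0, 0, 0, 0, 0, 0, 0.35],
    [0, 0, -0.04, 0, 0, 0, 0.35],
    [0, 0, -0.08, 0, 0, 0, 0.35],
  ],
)

```text
clock: 26.67
position: [445.6, -229.5, 101.9]
eef_rot: [-3.136, -0.004, 1.507]
wrist_force: [0.6, -0.2, 0.5]
grip_width: 29.8
finger_force: 0.0
```

Request:
drive_tool(
  increments=[
    [0, 0, -0.04, 0, 0, 0, 0.35],
    [0, 0, -0.09, 0, 0, 0, 0.35],
    [0.115, 0.055, -0.09, 0, 0, 0, 0.6],
    [0.115, 0.055, -0.09, 0, 0, 0, 0.6],
    [0.115, 0.055, -0.09, 0, 0, 0, 0.6],
  ],
)

```text
clock: 27.08
position: [509.2, -121.5, 194.4]
eef_rot: [3.139, 0.001, 1.504]
wrist_force: [1.1, -0.4, -0.2]
grip_width: 51.2
finger_force: 0.0
```

Request:
drive_tool(
  increments=[
    [0.14, 0.07, 0, 0, 0, 0, 0.6],
    [0.14, 0.07, 0, 0, 0, 0, 0.6],
    [0.14, 0.07, 0, 0, 0, 0, 0.6],
    [0.14, 0.07, 0, 0, 0, 0, 0.6],
    [0.14, 0.07, 0, 0, 0, 0, 0.6],
  ],
)

```text
clock: 27.5
position: [590.0, 18.7, 192.7]
eef_rot: [3.139, -0.004, 1.512]
wrist_force: [0.9, -0.5, 0.3]
grip_width: 51.6
finger_force: 0.0
```

Request:
drive_tool(
  increments=[
    [0.13, 0.04, 0, 0, 0, 0, 0.6],
    [0.13, 0.04, 0, 0, 0, 0, 0.6],
    [0.13, 0.04, 0, 0, 0, 0, 0.6],
    [0.13, 0.04, 0, 0, 0, 0, 0.6],
    [0.13, 0.04, 0, 0, 0, 0, 0.6],
  ],
)

```text
clock: 27.92
position: [636.0, 143.1, 192.3]
eef_rot: [-3.141, -0.001, 1.511]
wrist_force: [-0.1, -0.5, 0.0]
grip_width: 51.2
finger_force: 0.0
```

Request:
drive_tool(
  increments=[
    [0, 0, 0, 0, 0, 0, 0.6],
    [0, 0, 0, 0, 0, 0, 0.6],
    [0, 0, 0, 0, 0, 0, 0.6],
  ],
)

```text
clock: 28.17
position: [634.9, 138.7, 193.1]
eef_rot: [-3.141, 0.001, 1.505]
wrist_force: [-0.7, 0.5, 0.6]
grip_width: 51.2
finger_force: 0.0
```

```bash
cat > look.py <<'E'
from h import *
f=grab("wrist");print(tool()[:3,3].round(1),"lids",[tuple(map(float,l)) for l in lids(f)])
print("lip",[(atz(f,p,70.5).round(0)[:2],round(s,2)) for p,s in pts("pot1_lip",f)],"pot",[(atz(f,p,15).round(0)[:2],round(s,2)) for p,s in pts("pot1",f)])
t=grab("top");print("bay lids",[(atz(t,p,5).round(0)[:2],round(s,2)) for p,s in pts("lid1",t) if p[0]>340])
E
python3 look.py
```

```text
[635.  138.7 193.2] lids [(431.2, 187.4, 0.97), (758.8, 277.1, 0.74), (642.4, 161.4, 0.72), (633.8, 279.3, 0.66)]
lip [(array([627., 240.]), 0.96)] pot [(array([520., 276.]), 0.75), (array([516., 151.]), 0.59)]
bay lids [(array([ 454., -226.]), 0.9), (array([ 521., -233.]), 0.85)]
```

Request:
drive_tool(
  increments=[
    [0.023, 0.0055, 0.02, 0, 0, 0, 0.6],
    [0.023, 0.0055, 0.05, 0, 0, 0, 0.6],
    [0.023, 0.0055, 0.08, 0, 0, 0, 0.6],
    [0.023, 0.0055, 0.09, 0, 0, 0, 0.6],
    [0.023, 0.0055, 0.09, 0, 0, 0, 0.6],
  ],
)

```text
clock: 28.88
position: [640.0, 162.6, 99.7]
eef_rot: [-3.135, 0.001, 1.507]
wrist_force: [0.2, -0.2, -0.1]
grip_width: 51.3
finger_force: 0.0
```

Request:
drive_tool(
  increments=[
    [0, 0, 0, 0, 0, 0, 0.6],
    [0, 0, 0.008, 0, 0, 0, 0.6],
    [0, 0, 0.015, 0, 0, 0, 0.6],
    [0, 0, 0.015, 0, 0, 0, 0.6],
  ],
)

```text
clock: 29.22
position: [642.2, 162.9, 87.7]
eef_rot: [-3.141, -0.0, 1.507]
wrist_force: [-0.5, 0.0, 0.5]
grip_width: 51.3
finger_force: 0.0
```

Request:
drive_tool(
  increments=[
    [0, 0, 0, 0, 0, 0, 0],
    [0, 0, 0, 0, 0, 0, 0],
    [0, 0, 0, 0, 0, 0, 0],
    [0, 0, 0, 0, 0, 0, 0],
    [0, 0, 0, 0, 0, 0, 0],
  ],
)

```text
clock: 29.63
position: [642.7, 163.2, 88.7]
eef_rot: [3.141, -0.0, 1.507]
wrist_force: [-0.6, 0.4, 3.6]
grip_width: 12.5
finger_force: 39.0
```

Request:
drive_tool(
  increments=[
    [0, 0, 0, 0, 0, 0, 0],
    [0, 0, -0.015, 0, 0, 0, 0],
    [0, 0, -0.05, 0, 0, 0, 0],
    [0, 0, -0.09, 0, 0, 0, 0],
    [0, 0, -0.09, 0, 0, 0, 0],
  ],
)

```text
clock: 30.05
position: [647.1, 163.9, 186.2]
eef_rot: [3.127, -0.003, 1.507]
wrist_force: [0.4, -0.4, 1.5]
grip_width: 13.0
finger_force: 39.1
```

Request:
drive_tool(
  increments=[
    [-0.169, -0.0525, 0, 0, 0, 0, 0],
    [-0.169, -0.0525, 0, 0, 0, 0, 0],
    [-0.169, -0.0525, 0, 0, 0, 0, 0],
    [-0.169, -0.0525, 0, 0, 0, 0, 0],
    [-0.169, -0.0525, 0, 0, 0, 0, 0],
  ],
)

```text
clock: 30.47
position: [576.7, -7.2, 177.8]
eef_rot: [-3.14, 0.004, 1.504]
wrist_force: [0.6, -0.7, -1.1]
grip_width: 12.6
finger_force: 39.1
```

Request:
drive_tool(
  increments=[
    [-0.169, -0.0525, 0, 0, 0, 0, 0],
    [-0.169, -0.0525, 0, 0, 0, 0, 0],
    [-0.169, -0.0525, 0, 0, 0, 0, 0],
    [-0.169, -0.0525, 0, 0, 0, 0, 0],
    [-0.169, -0.0525, 0, 0, 0, 0, 0],
  ],
)

```text
clock: 30.88
position: [514.3, -172.5, 177.9]
eef_rot: [-3.141, 0.003, 1.503]
wrist_force: [-0.9, 0.2, -1.2]
grip_width: 12.6
finger_force: 39.1
```

Request:
drive_tool(
  increments=[
    [0, 0, 0.02, 0, 0, 0, 0],
    [0, 0, 0.04, 0, 0, 0, 0],
    [0, 0, 0.04, 0, 0, 0, 0],
    [0, 0, 0.04, 0, 0, 0, 0],
    [0, 0, 0.04, 0, 0, 0, 0],
  ],
)

```text
clock: 31.3
position: [516.9, -167.2, 138.6]
eef_rot: [3.14, 0.0, 1.508]
wrist_force: [1.1, -0.8, 0.0]
grip_width: 12.6
finger_force: 39.1
```

Request:
drive_tool(
  increments=[
    [0.001, 0, 0.03, 0, 0, 0, 0],
    [0.001, 0, 0.06, 0, 0, 0, 0],
    [0.001, 0, 0.08, 0, 0, 0, 0],
    [0.001, 0, 0.1, 0, 0, 0, 0],
    [0.001, 0, 0.1, 0, 0, 0, 0],
  ],
)

```text
clock: 31.72
position: [514.7, -165.2, 35.7]
eef_rot: [-3.137, -0.002, 1.508]
wrist_force: [-1.1, 0.1, -0.8]
grip_width: 12.3
finger_force: 39.1
```

Request:
drive_tool(
  increments=[
    [0, 0, 0.004, 0, 0, 0, 0],
    [0, 0, 0.008, 0, 0, 0, 0],
    [0, 0, 0.012, 0, 0, 0, 0],
    [0, 0, 0.015, 0, 0, 0, 0],
    [0, 0, 0.015, 0, 0, 0, 0],
  ],
)

```text
clock: 32.13
position: [517.1, -166.9, 23.7]
eef_rot: [3.139, 0.001, 1.507]
wrist_force: [-0.1, 0.7, 0.6]
grip_width: 12.6
finger_force: 39.3
```

Request:
drive_tool(
  increments=[
    [0, 0, 0, 0, 0, 0, 0.35],
    [0, 0, 0, 0, 0, 0, 0.35],
    [0, 0, 0, 0, 0, 0, 0.35],
    [0, 0, -0.04, 0, 0, 0, 0.35],
    [0, 0, -0.08, 0, 0, 0, 0.35],
  ],
)

```text
clock: 32.55
position: [513.9, -165.6, 101.6]
eef_rot: [-3.135, -0.003, 1.507]
wrist_force: [1.1, -0.9, 0.2]
grip_width: 30.1
finger_force: 0.0
```

Request:
drive_tool(
  increments=[
    [0, 0, -0.04, 0, 0, 0, 0.35],
    [0, 0, -0.09, 0, 0, 0, 0.35],
    [0.113, 0.02, -0.09, 0, 0, 0, 0.6],
    [0.113, 0.02, -0.09, 0, 0, 0, 0.6],
    [0.113, 0.02, -0.09, 0, 0, 0, 0.6],
  ],
)

```text
clock: 32.97
position: [543.9, -53.3, 194.5]
eef_rot: [3.139, -0.001, 1.506]
wrist_force: [0.3, 1.0, -0.0]
grip_width: 51.2
finger_force: 0.0
```

Request:
drive_tool(
  increments=[
    [0.17, 0.033, 0, 0, 0, 0, 0.6],
    [0.17, 0.033, 0, 0, 0, 0, 0.6],
    [0.17, 0.033, 0, 0, 0, 0, 0.6],
    [0.17, 0.033, 0, 0, 0, 0, 0.6],
    [0.17, 0.033, 0, 0, 0, 0, 0.6],
  ],
)

```text
clock: 33.38
position: [588.2, 119.0, 192.9]
eef_rot: [3.14, -0.005, 1.512]
wrist_force: [0.4, -0.6, 0.2]
grip_width: 51.5
finger_force: 0.0
```

Request:
drive_tool(
  increments=[
    [0.17, 0.033, 0, 0, 0, 0, 0.6],
    [0.17, 0.033, 0, 0, 0, 0, 0.6],
    [0.17, 0.033, 0, 0, 0, 0, 0.6],
    [0.17, 0.033, 0, 0, 0, 0, 0.6],
    [0.17, 0.033, 0, 0, 0, 0, 0.6],
  ],
)

```text
clock: 33.8
position: [631.8, 286.7, 192.2]
eef_rot: [3.141, -0.005, 1.511]
wrist_force: [0.3, 0.3, 0.1]
grip_width: 51.2
finger_force: 0.0
```

Request:
drive_tool(
  increments=[
    [0, 0, 0, 0, 0, 0, 0.6],
    [0, 0, 0, 0, 0, 0, 0.6],
    [0, 0, 0, 0, 0, 0, 0.6],
  ],
)

```text
clock: 34.05
position: [630.4, 278.3, 192.8]
eef_rot: [-3.141, 0.001, 1.506]
wrist_force: [-0.6, 0.1, -0.0]
grip_width: 51.5
finger_force: 0.0
```

```bash
python3 look.py
```

```text
[630.5 278.1 193.1] lids [(759.7, 305.2, 0.72), (631.0, 279.4, 0.6), (427.8, 215.8, 0.6)]
lip [] pot [(array([632., 280.]), 0.7), (array([517., 151.]), 0.66), (array([522., 273.]), 0.56)]
bay lids [(array([ 448., -236.]), 0.75), (array([ 513., -231.]), 0.75), (array([ 521., -181.]), 0.55)]
```

Request:
drive_tool(
  increments=[
    [0.001, 0.001, 0.03, 0, 0, 0, 0.6],
    [0.001, 0.001, 0.06, 0, 0, 0, 0.6],
    [0.001, 0.001, 0.09, 0, 0, 0, 0.6],
    [0.001, 0.001, 0.105, 0, 0, 0, 0.6],
    [0.001, 0.001, 0.105, 0, 0, 0, 0.6],
  ],
)

```text
clock: 34.77
position: [628.9, 279.5, 83.5]
eef_rot: [-3.133, 0.003, 1.506]
wrist_force: [-0.9, 0.4, -0.8]
grip_width: 51.2
finger_force: 0.0
```

Request:
drive_tool(
  increments=[
    [0, 0, 0, 0, 0, 0, 0.6],
    [0, 0, 0, 0, 0, 0, 0],
    [0, 0, 0, 0, 0, 0, 0],
    [0, 0, 0, 0, 0, 0, 0],
    [0, 0, 0, 0, 0, 0, 0],
  ],
)

```text
clock: 35.18
position: [633.1, 281.4, 90.2]
eef_rot: [3.138, -0.001, 1.507]
wrist_force: [0.1, -0.1, 5.1]
grip_width: 12.2
finger_force: 39.0
```

Request:
drive_tool(
  increments=[
    [0, 0, 0, 0, 0, 0, 0],
    [0, 0, -0.015, 0, 0, 0, 0],
    [0, 0, -0.05, 0, 0, 0, 0],
    [0, 0, -0.09, 0, 0, 0, 0],
    [0, 0, -0.09, 0, 0, 0, 0],
  ],
)

```text
clock: 35.6
position: [636.2, 282.6, 187.0]
eef_rot: [3.127, -0.006, 1.507]
wrist_force: [1.6, 0.6, 1.8]
grip_width: 11.9
finger_force: 39.0
```

Request:
drive_tool(
  increments=[
    [-0.151, -0.05, 0, 0, 0, 0, 0],
    [-0.151, -0.05, 0, 0, 0, 0, 0],
    [-0.151, -0.05, 0, 0, 0, 0, 0],
    [-0.151, -0.05, 0, 0, 0, 0, 0],
    [-0.151, -0.05, 0, 0, 0, 0, 0],
  ],
)

```text
clock: 36.02
position: [569.2, 128.1, 178.2]
eef_rot: [-3.139, 0.004, 1.503]
wrist_force: [0.2, 0.2, -0.4]
grip_width: 11.7
finger_force: 39.1
```

Request:
drive_tool(
  increments=[
    [-0.151, -0.05, 0, 0, 0, 0, 0],
    [-0.151, -0.05, 0, 0, 0, 0, 0],
    [-0.151, -0.05, 0, 0, 0, 0, 0],
    [-0.151, -0.05, 0, 0, 0, 0, 0],
    [-0.151, -0.05, 0, 0, 0, 0, 0],
  ],
)

```text
clock: 36.43
position: [510.6, -18.7, 178.2]
eef_rot: [-3.14, 0.003, 1.503]
wrist_force: [0.5, 1.2, -0.3]
grip_width: 11.7
finger_force: 39.1
```

Request:
drive_tool(
  increments=[
    [-0.151, -0.05, 0, 0, 0, 0, 0],
    [-0.151, -0.05, 0, 0, 0, 0, 0],
    [-0.151, -0.05, 0, 0, 0, 0, 0],
    [-0.151, -0.05, 0, 0, 0, 0, 0],
    [-0.151, -0.05, 0, 0, 0, 0, 0],
  ],
)

```text
clock: 36.85
position: [452.1, -166.4, 178.3]
eef_rot: [3.141, 0.004, 1.502]
wrist_force: [0.4, -0.4, -1.0]
grip_width: 11.8
finger_force: 39.1
```

Request:
drive_tool(
  increments=[
    [0, 0, 0.02, 0, 0, 0, 0],
    [0, 0, 0.04, 0, 0, 0, 0],
    [0, 0, 0.04, 0, 0, 0, 0],
    [0, 0, 0.04, 0, 0, 0, 0],
    [0, 0, 0.04, 0, 0, 0, 0],
  ],
)

```text
clock: 37.27
position: [454.3, -161.2, 138.7]
eef_rot: [3.14, 0.0, 1.508]
wrist_force: [-0.2, 0.3, 0.5]
grip_width: 12.1
finger_force: 39.2
```

Request:
drive_tool(
  increments=[
    [-0.001, -0.001, 0.03, 0, 0, 0, 0],
    [-0.001, -0.001, 0.06, 0, 0, 0, 0],
    [-0.001, -0.001, 0.08, 0, 0, 0, 0],
    [-0.001, -0.001, 0.1, 0, 0, 0, 0],
    [-0.001, -0.001, 0.1, 0, 0, 0, 0],
  ],
)

```text
clock: 37.68
position: [451.1, -161.2, 36.0]
eef_rot: [-3.137, -0.002, 1.508]
wrist_force: [-0.1, 0.3, -1.1]
grip_width: 11.7
finger_force: 39.2
```

Request:
drive_tool(
  increments=[
    [0, 0, 0.004, 0, 0, 0, 0],
    [0, 0, 0.008, 0, 0, 0, 0],
    [0, 0, 0.012, 0, 0, 0, 0],
    [0, 0, 0.014, 0, 0, 0, 0],
    [0, 0, 0.014, 0, 0, 0, 0],
  ],
)

```text
clock: 38.1
position: [453.2, -162.9, 25.1]
eef_rot: [3.139, 0.001, 1.507]
wrist_force: [0.6, -0.1, 3.6]
grip_width: 12.0
finger_force: 39.9
```

Request:
drive_tool(
  increments=[
    [0, 0, 0, 0, 0, 0, 0.35],
    [0, 0, 0, 0, 0, 0, 0.35],
    [0, 0, 0, 0, 0, 0, 0.35],
    [0, 0, -0.04, 0, 0, 0, 0.35],
    [0, 0, -0.08, 0, 0, 0, 0.35],
  ],
)

```text
clock: 38.52
position: [450.2, -161.4, 102.9]
eef_rot: [-3.135, -0.003, 1.507]
wrist_force: [2.3, 0.2, -0.4]
grip_width: 29.9
finger_force: 0.0
```

Request:
drive_tool(
  increments=[
    [0, 0, -0.04, 0, 0, 0, 0.35],
    [0, 0, -0.04, 0, 0, 0, 0.35],
    [0, 0, -0.04, 0, 0, 0, 0.5],
    [0, 0, -0.04, 0, 0, 0, 0.5],
  ],
)

```text
clock: 38.85
position: [451.8, -162.2, 143.8]
eef_rot: [-3.141, -0.0, 1.507]
wrist_force: [-0.8, -0.4, -0.4]
grip_width: 42.6
finger_force: 0.0
```

Request:
drive_tool(
  increments=[
    [-0.036, 0.173, 0, 0, 0, 0, 0.5],
    [-0.036, 0.173, 0, 0, 0, 0, 0.5],
    [-0.036, 0.173, 0, 0, 0, 0, 0.5],
    [-0.036, 0.173, 0, 0, 0, 0, 0.5],
    [-0.036, 0.173, 0, 0, 0, 0, 0.5],
  ],
)

```text
clock: 39.27
position: [627.7, -211.0, 140.6]
eef_rot: [3.14, -0.0, 1.507]
wrist_force: [0.9, -0.3, -0.5]
grip_width: 42.5
finger_force: 0.0
```

Request:
drive_tool(
  increments=[
    [0, 0, 0, 0, 0, 0, 0.5],
    [0, 0, 0, 0, 0, 0, 0.5],
    [0, 0, 0, 0, 0, 0, 0.5],
  ],
)

```text
clock: 39.52
position: [620.3, -208.5, 142.3]
eef_rot: [-3.137, -0.002, 1.507]
wrist_force: [0.2, 0.6, -0.2]
grip_width: 42.7
finger_force: 0.0
```

```bash
python3 - <<'E'
from h import *
w=grab("wrist");t=grab("top");s=grab("side");print(tool()[:3,3].round(1))
print("grip",[(atz(f,p,70).round(0)[:2],round(c,2)) for f in (w,t,s) for p,c in pts("cover_grip",f)])
print("bay lids",[(n,atz(f,p,5).round(0)[:2],round(c,2)) for n,f in (("t",t),("s",s),("w",w)) for p,c in pts("lid1",f)])
print("lips",[(n,atz(f,p,70.5).round(0)[:2],round(c,2)) for n,f in (("t",t),("s",s)) for p,c in pts("pot1_lip",f)])
print("pot",[(n,atz(f,p,15).round(0)[:2],round(c,2)) for n,f in (("t",t),("s",s)) for p,c in pts("pot1",f)])
E
```

```text
[ 621.  -208.9  144. ]
grip [(array([ 627., -208.]), 0.84), (array([ 619., -206.]), 0.9), (array([ 636., -207.]), 0.69)]
bay lids [('t', array([797., 284.]), 0.73), ('t', array([381., 179.]), 0.64), ('t', array([ 517., -237.]), 0.52), ('s', array([381., 186.]), 0.79), ('s', array([ 660., -340.]), 0.65), ('s', array([ 521., -223.]), 0.64), ('s', array([ 450., -239.]), 0.59), ('s', array([801., 290.]), 0.57), ('w', array([ 454., -165.]), 0.98), ('w', array([ 449., -232.]), 0.98), ('w', array([ 518., -170.]), 0.87), ('w', array([ 514., -233.]), 0.85)]
lips [('t', array([669., 222.]), 0.87), ('s', array([671., 220.]), 0.69)]
pot [('t', array([515., 151.]), 0.85), ('t', array([526., 281.]), 0.79), ('t', array([683., 252.]), 0.64), ('t', array([634., 157.]), 0.63), ('s', array([515., 277.]), 0.97), ('s', array([652., 158.]), 0.74), ('s', array([673., 257.]), 0.67), ('s', array([527., 133.]), 0.61)]
```

Request:
drive_tool(
  increments=[
    [0, 0.004, 0.03, 0, 0, 0, 0.5],
    [0, 0.004, 0.05, 0, 0, 0, 0.5],
    [0, 0.004, 0.06, 0, 0, 0, 0.5],
    [0, 0.004, 0.06, 0, 0, 0, 0.5],
  ],
)

```text
clock: 40.5
position: [624.7, -208.8, 81.0]
eef_rot: [-3.136, -0.002, 1.507]
wrist_force: [0.1, 0.4, -0.5]
grip_width: 42.6
finger_force: 0.0
```

Request:
drive_tool(
  increments=[
    [0, 0, 0.004, 0, 0, 0, 0.5],
    [0, 0, 0.008, 0, 0, 0, 0.5],
    [0, 0, 0.01, 0, 0, 0, 0.5],
    [0, 0, 0.01, 0, 0, 0, 0.5],
  ],
)

```text
clock: 40.83
position: [626.8, -209.8, 74.4]
eef_rot: [3.141, 0.0, 1.507]
wrist_force: [0.2, -0.6, 0.4]
grip_width: 42.7
finger_force: 0.0
```

Request:
drive_tool(
  increments=[
    [0, 0, 0, 0, 0, 0, 0],
    [0, 0, 0, 0, 0, 0, 0],
    [0, 0, 0, 0, 0, 0, 0],
    [0, 0, 0, 0, 0, 0, 0],
    [0, 0, 0, 0, 0, 0, 0],
  ],
)

```text
clock: 41.25
position: [626.3, -209.7, 74.7]
eef_rot: [-3.141, 0.0, 1.507]
wrist_force: [-2.0, 0.7, 4.3]
grip_width: 11.6
finger_force: 39.2
```

Request:
drive_tool(
  increments=[
    [0, -0.015, 0, 0, 0, 0, 0],
    [0, -0.03, 0, 0, 0, 0, 0],
    [0, -0.045, 0, 0, 0, 0, 0],
    [0, -0.06, 0, 0, 0, 0, 0],
    [0, -0.06, 0, 0, 0, 0, 0],
  ],
)

```text
clock: 41.67
position: [564.9, -205.2, 74.7]
eef_rot: [-3.141, -0.001, 1.506]
wrist_force: [-1.1, 2.1, 4.3]
grip_width: 12.0
finger_force: 39.6
```

Request:
drive_tool(
  increments=[
    [0.001, -0.015, 0, 0, 0, 0, 0],
    [0.001, -0.03, 0, 0, 0, 0, 0],
    [0.001, -0.045, 0, 0, 0, 0, 0],
    [0.001, -0.06, 0, 0, 0, 0, 0],
    [0.001, -0.06, 0, 0, 0, 0, 0],
  ],
)

```text
clock: 42.08
position: [505.8, -200.8, 74.7]
eef_rot: [-3.141, 0.0, 1.507]
wrist_force: [-1.5, 1.4, 3.8]
grip_width: 11.6
finger_force: 40.1
```

Request:
drive_tool(
  increments=[
    [0, -0.006, 0, 0, 0, 0, 0],
    [0, -0.012, 0, 0, 0, 0, 0],
    [0, -0.018, 0, 0, 0, 0, 0],
    [0, -0.02, 0, 0, 0, 0, 0],
    [0, -0.02, 0, 0, 0, 0, 0],
  ],
)

```text
clock: 42.5
position: [487.4, -199.5, 74.6]
eef_rot: [3.14, -0.0, 1.507]
wrist_force: [0.7, 2.6, 6.1]
grip_width: 11.8
finger_force: 40.4
```

Request:
drive_tool(
  increments=[
    [0, -0.002, 0, 0, 0, 0, 0],
    [0, -0.004, 0, 0, 0, 0, 0],
    [0, -0.005, 0, 0, 0, 0, 0],
    [0, -0.005, 0, 0, 0, 0, 0],
  ],
)

```text
clock: 42.83
position: [483.1, -199.2, 74.6]
eef_rot: [3.139, -0.001, 1.507]
wrist_force: [0.5, 3.0, 6.5]
grip_width: 11.6
finger_force: 40.4
```

Request:
drive_tool(
  increments=[
    [0, -0.002, 0, 0, 0, 0, 0],
    [0, -0.003, 0, 0, 0, 0, 0],
    [0, -0.003, 0, 0, 0, 0, 0],
  ],
)

```text
clock: 43.08
position: [481.6, -199.1, 74.7]
eef_rot: [3.136, -0.0, 1.506]
wrist_force: [3.1, 3.7, 4.9]
grip_width: 11.8
finger_force: 40.0
```

Request:
drive_tool(
  increments=[
    [0, -0.002, 0, 0, 0, 0, 0],
    [0, -0.003, 0, 0, 0, 0, 0],
    [0, -0.003, 0, 0, 0, 0, 0],
  ],
)

```text
clock: 43.33
position: [481.5, -199.1, 74.7]
eef_rot: [3.131, -0.0, 1.505]
wrist_force: [10.0, 3.9, 0.7]
grip_width: 11.7
finger_force: 39.4
```

Request:
drive_tool(
  increments=[
    [0, -0.002, 0, 0, 0, 0, 0],
    [0, -0.003, 0, 0, 0, 0, 0],
    [0, -0.003, 0, 0, 0, 0, 0],
  ],
)

```text
clock: 43.58
position: [481.3, -199.2, 74.8]
eef_rot: [3.125, -0.0, 1.504]
wrist_force: [16.1, 5.7, -5.3]
grip_width: 11.8
finger_force: 39.1
```

Request:
drive_tool(
  increments=[
    [0, 0.008, 0, 0, 0, 0, 0],
    [0, 0.008, 0, 0, 0, 0, 0],
    [0, 0.008, 0, 0, 0, 0, 0.5],
    [0, 0.008, 0, 0, 0, 0, 0.5],
    [0, 0.008, 0, 0, 0, 0, 0.5],
  ],
)

```text
clock: 44.0
position: [480.4, -199.4, 73.4]
eef_rot: [-3.14, 0.0, 1.507]
wrist_force: [0.6, -0.6, -0.2]
grip_width: 42.6
finger_force: 0.0
```

Request:
drive_tool(
  increments=[
    [0, 0, 0, 0, 0, 0, 0.5],
    [0, 0, -0.04, 0, 0, 0, 0.5],
    [0, 0, -0.08, 0, 0, 0, 0.5],
    [0, 0, -0.12, 0, 0, 0, 0.5],
    [0, 0, -0.12, 0, 0, 0, 0.5],
  ],
)

```text
clock: 44.42
position: [485.1, -202.0, 201.6]
eef_rot: [3.128, 0.007, 1.507]
wrist_force: [1.6, -0.6, 0.8]
grip_width: 42.5
finger_force: 0.0
```

Request:
drive_tool(
  increments=[
    [0.15, 0.022, -0.05, 0, 0, 0, 0.5],
    [0.15, 0.022, -0.05, 0, 0, 0, 0.5],
    [0.15, 0.022, -0.05, 0, 0, 0, 0.5],
    [0.15, 0.022, -0.05, 0, 0, 0, 0.5],
    [0.15, 0.022, -0.05, 0, 0, 0, 0.5],
  ],
)

```text
clock: 44.83
position: [514.2, -46.1, 246.0]
eef_rot: [3.137, -0.003, 1.512]
wrist_force: [1.1, -0.5, 0.2]
grip_width: 42.7
finger_force: 0.0
```

Request:
drive_tool(
  increments=[
    [0.16, 0.022, -0.05, 0, 0, 0, 0.5],
    [0.16, 0.022, -0.05, 0, 0, 0, 0.5],
    [0.16, 0.022, -0.05, 0, 0, 0, 0.5],
    [0.16, 0.022, -0.05, 0, 0, 0, 0.5],
    [0.16, 0.022, -0.05, 0, 0, 0, 0.5],
  ],
)

```text
clock: 45.25
position: [546.6, 112.9, 295.5]
eef_rot: [3.137, -0.005, 1.512]
wrist_force: [-0.0, -0.4, 0.9]
grip_width: 42.8
finger_force: 0.0
```

Request:
drive_tool(
  increments=[
    [0.16, 0.022, 0, 0, 0, 0, 1],
    [0.16, 0.022, 0, 0, 0, 0, 1],
    [0.16, 0.022, 0, 0, 0, 0, 1],
    [0.16, 0.022, 0, 0, 0, 0, 1],
    [0.16, 0.022, 0, 0, 0, 0, 1],
  ],
)

```text
clock: 45.67
position: [577.7, 270.9, 291.9]
eef_rot: [-3.141, -0.004, 1.512]
wrist_force: [0.7, -0.5, 0.8]
grip_width: 85.2
finger_force: 0.0
```

Request:
drive_tool(
  increments=[
    [0, 0, 0, 0, 0, 0, 1],
    [0, 0, 0, 0, 0, 0, 1],
    [0, 0, 0, 0, 0, 0, 1],
    [0, 0, 0, 0, 0, 0, 1],
  ],
)

```text
clock: 46.0
position: [576.8, 263.7, 294.1]
eef_rot: [3.142, 0.001, 1.505]
wrist_force: [0.6, -0.5, 0.4]
grip_width: 85.5
finger_force: 0.0
```

```bash
python3 - <<'E'
from h import *
import pickle
w=grab("wrist","board");pickle.dump(w,open("b.pkl","wb"));print(tool()[:3,3].round(1))
for q,z in (("pot1",15),("ring1",15),("pot1_lip",70.5),("lid1",5)):
    for p,c in pts(q,w,.25): print(q,p.round(0),atz(w,p,z).round(1)[:2],round(c,2))
# rectified top view at z=15: 2.2 px/mm, x up, y left; 
s=2.2;n=600
c=np.array([580,212.])
yy,xx=np.mgrid[0:n,0:n]
X=c[0]-(yy-n/2)/s;Y=c[1]-(xx-n/2)/s
def rect(z):
    P=np.stack([X,Y,np.full_like(X,z),np.ones_like(X)],-1)@np.linalg.inv(w["T"]).T
    h=np.hypot(P[...,0],P[...,1]);th=np.arctan2(h,P[...,2]);K=w["camera_matrix"]
    return cv2.remap(w["image"][...,::-1].copy(),(P[...,0]/h*th*K[0,0]+K[0,2]).astype(np.float32),(P[...,1]/h*th*K[1,1]+K[1,2]).astype(np.float32),cv2.INTER_LINEAR)
r=rect(15);cv2.imwrite("pics/rect15.png",r);cv2.imwrite("pics/rect75.png",rect(75))
# dark inlays: darts
g=cv2.cvtColor(r,cv2.COLOR_BGR2GRAY);m=((g<45)).astype(np.uint8)
k,l,st,ce=cv2.connectedComponentsWithStats(m)
for i in range(1,k):
    if 100<st[i,4]<2500:
        a=ce[i];print("blob",(c[0]-(a[1]-n/2)/s).round(1),(c[1]-(a[0]-n/2)/s).round(1),st[i,2:5])
print(np.percentile(g,[1,5,25,50,75]))
E
```

```text
[576.9 263.9 294.3]
pot1 [278. 283.] [516.8 150.6] 0.93
pot1 [401. 194.] [672.7 255.8] 0.9
pot1 [376. 272.] [641.6 158. ] 0.77
pot1 [271. 187.] [520.3 273.3] 0.62
ring1 [282. 281.] [522.  153.8] 0.9
ring1 [368. 175.] [634.3 280.3] 0.83
ring1 [405. 189.] [678.6 261. ] 0.7
pot1_lip [411. 242.] [672.1 214.4] 0.91
lid1 [485. 157.] [786.4 296.7] 0.95
lid1 [175. 262.] [378.5 182.9] 0.86
blob 712.5 89.7 [  64   20 1128]
blob 682.3 299.5 [ 26  36 511]
blob 544.2 131.3 [ 22  19 104]
blob 494.1 318.7 [ 34  26 482]
blob 471.3 131.8 [ 18  13 133]
[ 49.  66.  90. 102. 108.]
```

```bash
cat > board.py <<'E'
from h import *
import pickle
s=2.2;n=600;c=np.array([585,212.])
yy,xx=np.mgrid[0:n,0:n];X=c[0]-(yy-n/2)/s;Y=c[1]-(xx-n/2)/s
def w2p(P): return np.array([n/2-(P[1]-c[1])*s,n/2-(P[0]-c[0])*s])
def p2w(p): return np.array([c[0]-(p[1]-n/2)/s,c[1]-(p[0]-n/2)/s])
def rect(w,z):
    P=np.stack([X,Y,np.full_like(X,z),np.ones_like(X)],-1)@np.linalg.inv(w["T"]).T
    h=np.hypot(P[...,0],P[...,1]);th=np.arctan2(h,P[...,2]);K=w["camera_matrix"]
    if not w["fish"]: th=h/P[...,2]
    return cv2.remap(w["image"][...,::-1].copy(),(P[...,0]/h*th*K[0,0]+K[0,2]).astype(np.float32),(P[...,1]/h*th*K[1,1]+K[1,2]).astype(np.float32),cv2.INTER_CUBIC)
E
python3 - <<'E'
from board import *
w=pickle.load(open("b.pkl","rb"))
r=rect(w,15);q=rect(w,75)
wood=(r[...,2].astype(int)-r[...,0]>18).astype(np.uint8)
wood=cv2.morphologyEx(wood,cv2.MORPH_OPEN,np.ones((9,9)))
k,l,st,ce=cv2.connectedComponentsWithStats(wood);i=1+np.argmax(st[1:,4])
hull=cv2.convexHull(cv2.findContours((l==i).astype(np.uint8),0,2)[0][0]);mr=cv2.minAreaRect(hull)
print("board",p2w(mr[0]).round(1),np.array(mr[1])/s,mr[2],[p2w(p).round(0).tolist() for p in cv2.boxPoints(mr)])
g=cv2.GaussianBlur(cv2.cvtColor(r,cv2.COLOR_BGR2GRAY),(5,5),0)
k,l,st,ce=cv2.connectedComponentsWithStats((g<58).astype(np.uint8))
o=r.copy()
for i in range(1,k):
    if 150<st[i,4]<1500: print("blob",p2w(ce[i]).round(1),st[i,2:5]);cv2.circle(o,tuple(ce[i].astype(int)),4,(0,0,255),1)
gq=cv2.medianBlur(cv2.cvtColor(q,cv2.COLOR_BGR2GRAY),3)
H=cv2.HoughCircles(gq,cv2.HOUGH_GRADIENT,1,150,param1=80,param2=18,minRadius=55,maxRadius=63)
for h in H[0][:6]: print("rim",p2w(h[:2]).round(1),h[2]/s);cv2.circle(q,(int(h[0]),int(h[1])),int(h[2]),(0,255,0),1)
cv2.imwrite("pics/m.png",np.hstack([cv2.resize(o[40:560,40:560],(400,400),interpolation=cv2.INTER_AREA),cv2.resize(q[40:560,40:560],(400,400),interpolation=cv2.INTER_AREA)]))
E
```

```text
board [578.6 216. ] [257.73573442 258.33110463] 86.42366790771484 [[699.0, 353.0], [715.0, 95.0], [458.0, 79.0], [442.0, 337.0]]
blob [682.1 299.5] [ 31  40 718]
blob [641.  175.2] [  98  137 1120]
blob [629. 282.] [ 137  135 1157]
blob [535.2 172. ] [ 83 107 744]
blob [544.  131.4] [ 42  33 330]
blob [544.1 263. ] [ 43  17 259]
blob [503.  298.5] [ 24  49 179]
blob [494.  318.7] [ 39  31 656]
blob [471.1 131.7] [ 24  18 267]
rim [520.2 275.4] 26.363636
rim [515.2 150.4] 26.818182
rim [633.9 184.5] 27.363636
rim [627.5 289. ] 25.863636
```

View pics/m.png

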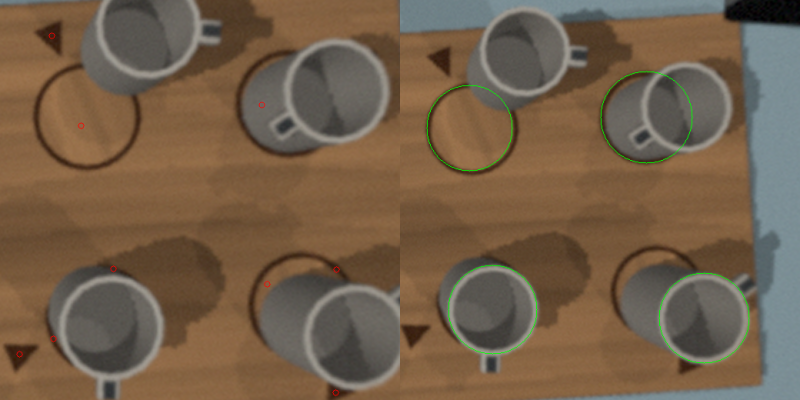

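Request:
drive_tool(
  increments=[
    [0, 0, 0.04, 0, 0, -7, 0.9],
    [0, 0, 0.07, 0, 0, -14, 0.9],
    [0, 0, 0.1, 0, 0, -21, 0.9],
    [0, 0, 0.1, 0, 0, -28, 0.9],
    [0, 0, 0.1, 0, 0, -34, 0.9],
  ],
)

```text
clock: 46.67
position: [575.2, 264.7, 191.2]
eef_rot: [-3.136, -0.001, 2.106]
wrist_force: [0.1, 0.4, 0.4]
grip_width: 76.7
finger_force: 0.0
```

Request:
drive_tool(
  increments=[
    [0, 0, 0, 0, 0, -7, 0.9],
    [0, 0, 0, 0, 0, -14, 0.9],
    [0, 0, 0, 0, 0, -21, 0.9],
    [0, 0, 0, 0, 0, -28, 0.9],
    [0, 0, 0, 0, 0, -35, 0.9],
  ],
)

```text
clock: 47.08
position: [576.9, 265.3, 194.1]
eef_rot: [3.141, 0.0, 2.717]
wrist_force: [0.0, 0.3, -0.2]
grip_width: 77.1
finger_force: 0.0
```

Request:
drive_tool(
  increments=[
    [0, 0, 0, 0, 0, -7, 0.9],
    [0, 0, 0, 0, 0, -14, 0.9],
    [0, 0, 0, 0, 0, -21, 0.9],
    [0, 0, 0, 0, 0, -23.7, 0.9],
    [0, 0, 0, 0, 0, -23.7, 0.9],
  ],
)

```text
clock: 47.5
position: [576.8, 265.3, 194.1]
eef_rot: [3.141, 0.0, 3.125]
wrist_force: [0.5, -0.2, -0.1]
grip_width: 76.9
finger_force: 0.0
```

Request:
drive_tool(
  increments=[
    [0.057, 0.011, 0, 0, 0, 0, 0.9],
    [0.057, 0.011, 0, 0, 0, 0, 0.9],
    [0.057, 0.011, 0, 0, 0, 0, 0.9],
    [0.057, 0.011, 0, 0, 0, 0, 0.9],
    [0.057, 0.011, 0, 0, 0, 0, 0.9],
  ],
)

```text
clock: 47.92
position: [521.0, 277.5, 194.4]
eef_rot: [3.141, 0.002, 3.124]
wrist_force: [0.3, 0.4, 0.1]
grip_width: 76.9
finger_force: 0.0
```

```bash
cat > lp.py <<'E'
from board import *
from scipy.optimize import minimize
def rimfit(f,P0):
    """refine rim centre (z=75) by gradient along r=27 and 23.5 circles in rectified view"""
    q=cv2.cvtColor(rect(f,75),cv2.COLOR_BGR2GRAY).astype(np.float32);q=cv2.GaussianBlur(q,(3,3),0)
    a=np.arange(0,2*np.pi,.05)
    def samp(P,r):
        x=n/2-(P[1]+r*np.sin(a)-c[1])*s;y=n/2-(P[0]+r*np.cos(a)-c[0])*s
        return cv2.remap(q,x.astype(np.float32)[None],y.astype(np.float32)[None],cv2.INTER_LINEAR)[0]
    best=max(((np.median(samp((P0[0]+i,P0[1]+j),25.2)) +np.mean(samp((P0[0]+i,P0[1]+j),25.2))-.5*np.mean(samp((P0[0]+i,P0[1]+j),21.5))-.5*np.mean(samp((P0[0]+i,P0[1]+j),29)),P0[0]+i,P0[1]+j) for i in np.arange(-10,10.1,.5) for j in np.arange(-10,10.1,.5)))
    return best
def show(f,P0s):
    for P0 in P0s:
        b=rimfit(f,P0);C=np.array(b[1:])
        L=[(p,sc) for p,sc in pts("pot1_lip",f,.2)]
        ls=[atz(f,p,70.5)[:2] for p,_ in L];ls=[l for l in ls if 25<np.hypot(*(l-C))<50]
        pb=[atz(f,p,15)[:2].round(1) for p,_ in pts("pot1",f,.2)];pb=[p for p in pb if np.hypot(*(p-C))<20]
        print("rim",C,round(b[0]),"base",pb,"lip",[(l.round(1),round(float(np.degrees(np.arctan2(*(l-C)[::-1]))),1)) for l in ls])
E
python3 - <<'E'
from lp import *
f=grab("wrist");print(tool()[:3,3].round(1),bot.read_state()["eef_rot"])
P=[(672.6,256),(640.8,160),(520.3,274.5),(516,150.5)]
show(f,P)
print("old view");show(pickle.load(open("b.pkl","rb")),P)
E
```

```text
[521.2 277.4 194.3] [3.14128173e+00 1.73511748e-03 3.12401221e+00]
rim [672.6 256.5] 210 base [array([672.1, 259.6])] lip [(array([671.4, 221.5]), -92.0)]
rim [650.8 163. ] 22 base [] lip []
rim [519.3 275.5] 234 base [array([520.4, 278.5])] lip []
rim [514.5 151. ] 227 base [array([512.4, 152.6])] lip []
old view
rim [673.1 256.5] 204 base [array([672.7, 255.8])] lip [(array([672.1, 214.4]), -91.4)]
rim [640.3 161. ] 202 base [array([641.6, 158. ])] lip []
rim [519.8 275.5] 212 base [array([520.3, 273.3])] lip []
rim [515. 151.] 201 base [array([516.8, 150.6])] lip []
```

```bash
cat >> lp.py <<'E'
def gray(f,z): return cv2.GaussianBlur(cv2.cvtColor(rect(f,z),cv2.COLOR_BGR2GRAY).astype(np.float32),(3,3),0)
def at(q,x,y): return cv2.remap(q,np.atleast_2d(n/2-(y-c[1])*s).astype(np.float32),np.atleast_2d(n/2-(x-c[0])*s).astype(np.float32),cv2.INTER_LINEAR)
def fr(q,C,th,u,v):
    C=np.asarray(C);return at(q,C[0]+u*np.cos(th)-v*np.sin(th),C[1]+u*np.sin(th)+v*np.cos(th))
def lip(f,C):
    q=gray(f,74.5);u1=np.r_[np.arange(29,37,1.),np.arange(29,37,1.),np.full(9,36.6)];v1=np.r_[np.full(8,5.2),np.full(8,-5.2),np.linspace(-4,4,9)]
    U,V=np.meshgrid(np.arange(30,34.1),np.arange(-2.5,2.6,1))
    uo=np.r_[np.arange(29,38,1.),np.arange(29,38,1.)];vo=np.r_[np.full(9,8.5),np.full(9,-8.5)]
    S=[(fr(q,C,np.radians(d),u1,v1).mean()*2-fr(q,C,np.radians(d),U.ravel(),V.ravel()).mean()-fr(q,C,np.radians(d),uo,vo).mean(),d) for d in np.arange(-180,180,1.)]
    S.sort(reverse=True);return [(round(float(a)),float(b)) for a,b in S[:3]]
def ring(f,P0):
    q=gray(f,15);a=np.arange(0,2*np.pi,.05);best=None
    for i in np.arange(-6,6.1,.5):
        for j in np.arange(-6,6.1,.5):
            g=lambda r:at(q,P0[0]+i+r*np.cos(a),P0[1]+j+r*np.sin(a))[0]
            v=np.clip((g(28.3)+g(33.5))/2-g(30.9),-5,25).mean()
            if best is None or v>best[0]: best=(round(float(v),1),P0[0]+i,P0[1]+j)
    return best
def dart(f,C,d0):
    q=gray(f,15);U,V=np.meshgrid(np.arange(43,58.5,1.5),np.arange(-9,9.1,1));h=(U-40)/19*8
    i=np.abs(V)<h-.5;o=(np.abs(V)>h+1)&(np.abs(V)<h+5)
    S=[(fr(q,C,np.radians(d),U[o],V[o]).mean()-fr(q,C,np.radians(d),U[i],V[i]).mean(),d) for d in np.arange(d0-15,d0+15.1,.5)]
    m=max(S);return round(float(m[0])),m[1]
E
python3 - <<'E'
from lp import *
f=grab("wrist");b=pickle.load(open("b.pkl","rb"))
P=dict(NW=(672.8,256.5),NE=(640.3,161),SW=(519.5,275.5),SE=(514.8,151))
R=dict(NW=(634.7,279.2,23.5),NE=(642.1,159.1,-66.5),SW=(514.9,271.5,113.5),SE=(522.3,151.7,203.5))
for nm,g in(("new",f),("old",b)):
    for k in P: print(nm,k,"lip",lip(g,P[k]),"ring",ring(g,R[k]),"dart",dart(g,R[k][:2],R[k][2]))
E
```

```text
new NW lip [(65, -94.0), (63, -93.0), (58, -95.0)] ring (20.2, np.float64(634.2), np.float64(279.2)) dart (50, np.float64(23.5))
new NE lip [(53, 106.0), (52, 105.0), (51, 26.0)] ring (14.1, np.float64(642.1), np.float64(159.1)) dart (20, np.float64(-58.0))
new SW lip [(93, 178.0), (91, 179.0), (85, 177.0)] ring (17.4, np.float64(515.4), np.float64(271.5)) dart (60, np.float64(114.0))
new SE lip [(63, -53.0), (58, -52.0), (57, -54.0)] ring (12.0, np.float64(521.3), np.float64(151.7)) dart (56, np.float64(203.5))
old NW lip [(73, -94.0), (68, -95.0), (66, -93.0)] ring (20.5, np.float64(634.7), np.float64(278.7)) dart (49, np.float64(23.5))
old NE lip [(81, 124.0), (81, 125.0), (73, 123.0)] ring (15.8, np.float64(642.1), np.float64(159.1)) dart (3, np.float64(-51.5))
old SW lip [(71, 179.0), (70, 178.0), (63, -180.0)] ring (11.1, np.float64(514.9), np.float64(271.5)) dart (52, np.float64(114.0))
old SE lip [(59, -52.0), (59, -53.0), (50, -51.0)] ring (13.9, np.float64(520.8), np.float64(150.7)) dart (28, np.float64(199.0))
```

Request:
drive_tool(
  increments=[
    [0.002, -0.002, 0.03, 0, 0, 0, 0.9],
    [0.002, -0.002, 0.06, 0, 0, 0, 0.9],
    [0.002, -0.002, 0.09, 0, 0, 0, 0.9],
    [0.002, -0.002, 0.11, 0, 0, 0, 0.9],
    [0.002, -0.002, 0.11, 0, 0, 0, 0.9],
  ],
)

```text
clock: 49.23
position: [514.6, 274.1, 79.6]
eef_rot: [-3.138, -0.009, 3.125]
wrist_force: [-0.9, 0.6, 0.1]
grip_width: 76.6
finger_force: 0.0
```

Request:
drive_tool(
  increments=[
    [0, 0, 0.01, 0, 0, 0, 0.9],
    [0, 0, 0.02, 0, 0, 0, 0.9],
    [0, 0, 0.03, 0, 0, 0, 0.9],
    [0, 0, 0.042, 0, 0, 0, 0.9],
    [0, 0, 0.042, 0, 0, 0, 0.9],
  ],
)

```text
clock: 49.65
position: [516.9, 275.0, 40.4]
eef_rot: [-3.141, -0.003, 3.125]
wrist_force: [-1.0, -0.2, -1.2]
grip_width: 76.9
finger_force: 0.0
```

Request:
drive_tool(
  increments=[
    [0, 0, 0, 0, 0, 0, 0.9],
    [0, 0, 0, 0, 0, 0, 0.3],
    [0, 0, 0, 0, 0, 0, 0.3],
    [0, 0, 0, 0, 0, 0, 0.3],
    [0, 0, 0, 0, 0, 0, 0.3],
  ],
)

```text
clock: 50.07
position: [518.8, 275.6, 43.3]
eef_rot: [3.141, 0.002, 3.125]
wrist_force: [-0.9, -2.2, 5.3]
grip_width: 53.7
finger_force: 42.3
```

```bash
python3 - <<'E'
from h import *
s=bot.read_state();print(s["position"].round(1),s["eef_rot"],s["grip_width"],s["finger_force"],s["wrist_force"].round(1))
E
```

```text
[518.8 275.6  43.3] [3.14094783e+00 2.28926771e-03 3.12507645e+00] 53.7213489661918 42.34176121652126 [-0.9 -2.2  5.3]
```

Request:
drive_tool(
  increments=[
    [0, 0, -0.01, 0, 0, 0, 0.3],
    [0.0035, -0.004, -0.022, 0, 0, 0, 0.3],
    [0.0035, -0.004, -0.022, 0, 0, 7, 0.3],
    [0.0035, -0.004, -0.022, 0, 0, 14, 0.3],
    [0.0035, -0.004, -0.022, 0, 0, 21, 0.3],
  ],
)

```text
clock: 50.48
position: [514.2, 271.4, 65.1]
eef_rot: [3.141, 0.0, 2.752]
wrist_force: [-0.3, 0.2, -4.0]
grip_width: 53.6
finger_force: 42.9
```

Request:
drive_tool(
  increments=[
    [0, 0, 0, 0, 0, 7, 0.3],
    [0, 0, 0, 0, 0, 14, 0.3],
    [0, 0, 0, 0, 0, 21, 0.3],
    [0, 0, 0, 0, 0, 28, 0.3],
    [0, 0, 0, 0, 0, 35, 0.3],
  ],
)

```text
clock: 50.9
position: [514.1, 271.4, 64.7]
eef_rot: [3.141, -0.0, 2.141]
wrist_force: [0.9, -0.2, -1.9]
grip_width: 53.1
finger_force: 42.9
```

Request:
drive_tool(
  increments=[
    [0, 0, 0, 0, 0, 7, 0.3],
    [0, 0, 0, 0, 0, 8.5, 0.3],
    [0, 0, 0, 0, 0, 8.5, 0.3],
    [0, 0, 0, 0, 0, 8.5, 0.3],
  ],
)

```text
clock: 51.23
position: [514.2, 271.4, 64.5]
eef_rot: [3.141, -0.0, 2.0]
wrist_force: [0.5, 0.1, -2.3]
grip_width: 53.6
finger_force: 42.9
```

Request:
drive_tool(
  increments=[
    [0, 0.001, 0.006, 0, 0, 0, 0.3],
    [0, 0.001, 0.012, 0, 0, 0, 0.3],
    [0, 0.001, 0.018, 0, 0, 0, 0.3],
    [0, 0.001, 0.022, 0, 0, 0, 0.3],
    [0, 0.001, 0.022, 0, 0, 0, 0.3],
  ],
)

```text
clock: 51.65
position: [514.8, 271.8, 43.3]
eef_rot: [-3.141, -0.0, 1.999]
wrist_force: [-3.0, -0.8, 11.7]
grip_width: 53.6
finger_force: 43.9
```

Request:
drive_tool(
  increments=[
    [0, 0, 0, 0, 0, 0, 0.3],
    [0, 0, 0, 0, 0, 0, 0.85],
    [0, 0, 0, 0, 0, 0, 0.85],
    [0, 0, 0, 0, 0, 0, 0.85],
    [0, 0, 0, 0, 0, 0, 0.85],
  ],
)

```text
clock: 52.07
position: [515.3, 271.9, 41.6]
eef_rot: [-3.141, -0.0, 1.999]
wrist_force: [-0.6, 0.3, 0.6]
grip_width: 72.4
finger_force: 0.0
```

Request:
drive_tool(
  increments=[
    [0, 0, -0.02, 0, 0, 0, 0.85],
    [0, 0, -0.06, 0, 0, 0, 0.85],
    [0, 0, -0.1, 0, 0, 0, 0.85],
    [0, 0, -0.12, 0, 0, 0, 0.85],
    [0, 0, -0.12, 0, 0, 0, 0.85],
  ],
)

```text
clock: 52.48
position: [518.8, 273.3, 167.5]
eef_rot: [3.13, 0.001, 1.999]
wrist_force: [0.2, 0.3, 0.7]
grip_width: 72.7
finger_force: 0.0
```

Request:
drive_tool(
  increments=[
    [0, 0, 0, 0, 0, 0, 0.85],
    [0, 0, 0, 0, 0, 0, 0.85],
  ],
)

```text
clock: 52.65
position: [514.5, 271.6, 160.9]
eef_rot: [-3.14, -0.0, 1.999]
wrist_force: [0.1, 0.8, -0.4]
grip_width: 72.5
finger_force: 0.0
```

```bash
cat > chk.py <<'E'
from lp import *
import sys,ast
P=dict(NW=(672.8,256.5),NE=(640.3,161),SW=(515.2,271.5),SE=(514.8,151))
P.update(ast.literal_eval(sys.argv[1]) if len(sys.argv)>1 else {})
R=dict(NW=(634.5,279,23.5),NE=(642,159,-66.5),SW=(515.2,271.5,113.5),SE=(521.5,151.5,203.5))
f=grab("wrist");st=bot.read_state();print(tool()[:3,3].round(1),np.degrees(st["eef_rot"][2]).round(2),round(st["clock"],1))
for k in P:
    b=rimfit(f,P[k]);print(k,"rim",b[1:],round(float(b[0])),"lip",lip(f,b[1:]),"ring",ring(f,R[k])[:1],*map(float,ring(f,R[k])[1:]),"dart",dart(f,R[k][:2],R[k][2]))
E
python3 chk.py
```

```text
[514.1 271.5 160.3] 114.54 52.7
NW rim (np.float64(672.3), np.float64(256.5)) 197 lip [(53, 7.0), (51, 8.0), (48, 6.0)] ring (20.3,) 634.0 279.0 dart (49, np.float64(24.0))
NE rim (np.float64(639.8), np.float64(161.5)) 34 lip [(108, 124.0), (106, 125.0), (100, 123.0)] ring (13.6,) 642.5 158.5 dart (51, np.float64(-75.0))
SW rim (np.float64(515.2), np.float64(272.5)) 231 lip [(109, 113.0), (108, 114.0), (102, 112.0)] ring (14.5,) 514.7 271.5 dart (63, np.float64(114.5))
SE rim (np.float64(514.3), np.float64(151.0)) 204 lip [(35, -35.0), (33, -54.0), (32, -34.0)] ring (13.0,) 521.0 151.0 dart (3, np.float64(218.5))
```

Request:
drive_tool(
  increments=[
    [-0.11, -0.0495, 0, 0, 0, 0, 0.85],
    [-0.11, -0.0495, 0, 0, 0, 0, 0.85],
    [-0.11, -0.0495, 0, 0, 0, 0, 0.85],
    [-0.11, -0.0495, 0, 0, 0, -6, 0.85],
    [-0.11, -0.0495, 0, 0, 0, -12.5, 0.85],
  ],
)

```text
clock: 53.12
position: [514.8, 148.9, 160.0]
eef_rot: [-3.138, -0.002, 2.219]
wrist_force: [0.1, 0.1, -0.2]
grip_width: 72.6
finger_force: 0.0
```

Request:
drive_tool(
  increments=[
    [0, 0, 0, 0, 0, 0, 0.85],
    [0, 0, 0, 0, 0, 0, 0.85],
    [0, 0, 0, 0, 0, 0, 0.85],
  ],
)

```text
clock: 53.37
position: [515.4, 151.5, 160.9]
eef_rot: [-3.14, -0.001, 2.215]
wrist_force: [-0.4, -0.5, 0.1]
grip_width: 72.6
finger_force: 0.0
```

```bash
python3 chk.py; python3 -c "
from h import *
plan([514.6,151,42],127)"
```

```text
[515.6 151.7 161.2] 126.98 53.4
NW rim (np.float64(672.8), np.float64(256.5)) 206 lip [(73, -94.0), (68, -93.0), (67, -95.0)] ring (20.4,) 634.0 279.0 dart (50, np.float64(23.5))
NE rim (np.float64(639.3), np.float64(160.5)) 197 lip [(116, 123.0), (113, 122.0), (108, 124.0)] ring (14.6,) 641.5 159.5 dart (30, np.float64(-51.5))
SW rim (np.float64(515.2), np.float64(272.0)) 242 lip [(81, 113.0), (79, 114.0), (76, 112.0)] ring (14.1,) 515.2 271.5 dart (60, np.float64(114.5))
SE rim (np.float64(514.8), np.float64(151.0)) 234 lip [(66, -53.0), (63, -54.0), (58, -52.0)] ring (11.9,) 522.0 152.0 dart (52, np.float64(204.0))
shift [-0.     -0.001   0.1192] turn [-0.07 -0.04 -0.02]
```

Request:
drive_tool(
  increments=[
    [0, -0.001, 0.03, 0, 0, 0, 0.85],
    [0, -0.001, 0.06, 0, 0, 0, 0.85],
    [0, -0.001, 0.08, 0, 0, 0, 0.85],
    [0, -0.001, 0.09, 0, 0, 0, 0.85],
    [0, -0.001, 0.1, 0, 0, 0, 0.85],
  ],
)

```text
clock: 53.83
position: [514.8, 151.1, 60.9]
eef_rot: [-3.141, -0.001, 2.217]
wrist_force: [-0.7, 0.0, -0.0]
grip_width: 72.4
finger_force: 0.0
```

Request:
drive_tool(
  increments=[
    [0, 0, 0.01, 0, 0, 0, 0.85],
    [0, 0, 0.019, 0, 0, 0, 0.85],
    [0, 0, 0.019, 0, 0, 0, 0.85],
    [0, 0, 0.019, 0, 0, 0, 0.85],
  ],
)

```text
clock: 54.17
position: [515.3, 150.8, 43.0]
eef_rot: [3.141, -0.0, 2.217]
wrist_force: [-0.4, -0.4, -0.3]
grip_width: 72.4
finger_force: 0.0
```

Request:
drive_tool(
  increments=[
    [0, 0, 0, 0, 0, 0, 0.3],
    [0, 0, 0, 0, 0, 0, 0.3],
    [0, 0, 0, 0, 0, 0, 0.3],
    [0, 0, 0, 0, 0, 0, 0.3],
    [0, 0, 0, 0, 0, 0, 0.3],
  ],
)

```text
clock: 54.58
position: [515.7, 150.7, 44.2]
eef_rot: [3.14, 0.001, 2.217]
wrist_force: [-1.7, -0.7, 6.4]
grip_width: 53.2
finger_force: 42.2
```

Request:
drive_tool(
  increments=[
    [0, 0, -0.01, 0, 0, 0, 0.3],
    [0, 0, -0.022, 0, 0, 0, 0.3],
    [0, 0, -0.022, 0, 0, 7, 0.3],
    [0, 0, -0.022, 0, 0, 14, 0.3],
    [0, 0, -0.022, 0, 0, 21, 0.3],
  ],
)

```text
clock: 55.0
position: [515.4, 150.8, 65.7]
eef_rot: [3.14, -0.0, 1.845]
wrist_force: [-0.2, 0.3, -1.8]
grip_width: 53.5
finger_force: 42.9
```

Request:
drive_tool(
  increments=[
    [0, 0, 0, 0, 0, 7, 0.3],
    [0, 0, 0, 0, 0, 14, 0.3],
    [0, 0, 0, 0, 0, 21, 0.3],
    [0, 0, 0, 0, 0, 28, 0.3],
    [0, 0, 0, 0, 0, 35, 0.3],
  ],
)

```text
clock: 55.42
position: [515.2, 150.8, 65.4]
eef_rot: [3.141, -0.0, 1.234]
wrist_force: [-0.4, -0.1, -2.0]
grip_width: 53.3
finger_force: 42.9
```

Request:
drive_tool(
  increments=[
    [0, 0, 0, 0, 0, 7, 0.3],
    [0, 0, 0, 0, 0, 14, 0.3],
    [0, 0, 0, 0, 0, 21, 0.3],
    [0, 0, 0, 0, 0, 28, 0.3],
    [0, 0, 0, 0, 0, 35, 0.3],
  ],
)

```text
clock: 55.83
position: [515.2, 150.8, 65.3]
eef_rot: [-3.142, -0.0, 0.623]
wrist_force: [0.3, -0.1, -2.8]
grip_width: 53.3
finger_force: 42.9
```

Request:
drive_tool(
  increments=[
    [0, 0, 0, 0, 0, 7, 0.3],
    [0, 0, 0, 0, 0, 12, 0.3],
    [0, 0, 0, 0, 0, 12, 0.3],
    [0, 0, 0, 0, 0, 12, 0.3],
  ],
)

```text
clock: 56.17
position: [515.2, 150.8, 65.2]
eef_rot: [-3.142, -0.0, 0.422]
wrist_force: [0.0, 0.0, -1.0]
grip_width: 53.3
finger_force: 42.9
```

```bash
python3 -c "
from h import *
plan([521.7,151.7,42],24)"
```

```text
shift [0.0062 0.0018 0.0232] turn [-0.   -0.03  0.17]
```

Request:
drive_tool(
  increments=[
    [0.0055, 0.0018, 0.004, 0, 0, 0, 0.3],
    [0.0055, 0.0018, 0.01, 0, 0, 0, 0.3],
    [0.0055, 0.0018, 0.016, 0, 0, 0, 0.3],
    [0.0055, 0.0018, 0.0215, 0, 0, 0, 0.3],
    [0.0055, 0.0018, 0.0215, 0, 0, 0, 0.3],
  ],
)

```text
clock: 56.58
position: [520.8, 151.3, 44.2]
eef_rot: [-3.141, 0.0, 0.42]
wrist_force: [-1.7, -0.0, 9.2]
grip_width: 53.6
finger_force: 43.7
```

Request:
drive_tool(
  increments=[
    [0, 0, 0, 0, 0, 0, 0.3],
    [0, 0, 0, 0, 0, 0, 0.85],
    [0, 0, 0, 0, 0, 0, 0.85],
    [0, 0, 0, 0, 0, 0, 0.85],
    [0, 0, 0, 0, 0, 0, 0.85],
  ],
)

```text
clock: 57.0
position: [520.8, 151.3, 43.1]
eef_rot: [-3.141, 0.0, 0.42]
wrist_force: [-0.6, -0.2, -0.5]
grip_width: 72.3
finger_force: 0.0
```

Request:
drive_tool(
  increments=[
    [0, 0, -0.02, 0, 0, 0, 0.85],
    [0, 0, -0.06, 0, 0, 0, 0.85],
    [0, 0, -0.1, 0, 0, 0, 0.85],
    [0, 0, -0.12, 0, 0, 0, 0.85],
    [0, 0, -0.12, 0, 0, 0, 0.85],
  ],
)

```text
clock: 57.42
position: [524.5, 152.0, 168.8]
eef_rot: [3.139, -0.011, 0.42]
wrist_force: [-0.2, 0.6, 0.2]
grip_width: 72.9
finger_force: 0.0
```

Request:
drive_tool(
  increments=[
    [0, 0, 0, 0, 0, -7, 0.85],
    [0, 0, 0, 0, 0, -14, 0.85],
    [0, 0, 0, 0, 0, -21, 0.85],
    [0, 0, 0, 0, 0, -28, 0.85],
    [0, 0, 0, 0, 0, -35, 0.85],
  ],
)

```text
clock: 57.83
position: [520.3, 151.2, 162.2]
eef_rot: [-3.14, 0.001, 1.037]
wrist_force: [-0.5, -0.2, 0.3]
grip_width: 72.9
finger_force: 0.0
```

Request:
drive_tool(
  increments=[
    [0, 0, 0, 0, 0, -7, 0.85],
    [0, 0, 0, 0, 0, -14, 0.85],
    [0, 0, 0, 0, 0, -21, 0.85],
    [0, 0, 0, 0, 0, -23, 0.85],
    [0, 0, 0, 0, 0, -23, 0.85],
  ],
)

```text
clock: 58.25
position: [520.3, 151.2, 162.3]
eef_rot: [-3.14, 0.0, 1.432]
wrist_force: [0.1, 0.9, 0.3]
grip_width: 72.4
finger_force: 0.0
```

```bash
python3 chk.py "dict(SE=(521.7,151.7))"
```

```text
Traceback (most recent call last):
  File "chk.py", line 4, in <module>
    P.update(ast.literal_eval(sys.argv[1]) if len(sys.argv)>1 else {})
             ~~~~~~~~~~~~~~~~^^^^^^^^^^^^^
ValueError: malformed node or string on line 1: <ast.Call object at 0x7f004e197810>
```

Request:
drive_tool(
  increments=[
    [0.026, 0.117, 0, 0, 0, 0, 0.85],
    [0.026, 0.117, 0, 0, 0, 0, 0.85],
    [0.026, 0.117, 0, 0, 0, 0, 0.85],
    [0.026, 0.117, 0, 0, 0, 0, 0.85],
    [0.026, 0.117, 0, 0, 0, 0, 0.85],
  ],
)

```text
clock: 58.67
position: [641.5, 160.7, 161.3]
eef_rot: [-3.139, 0.001, 1.43]
wrist_force: [-0.7, -0.6, -0.1]
grip_width: 72.5
finger_force: 0.0
```

Request:
drive_tool(
  increments=[
    [0, 0, 0, 0, 0, 0, 0.85],
    [0, 0, 0, 0, 0, 0, 0.85],
    [0, 0, 0, 0, 0, 0, 0.85],
  ],
)

```text
clock: 58.92
position: [639.1, 160.9, 163.6]
eef_rot: [-3.141, 0.0, 1.432]
wrist_force: [-0.7, 0.8, -0.5]
grip_width: 72.5
finger_force: 0.0
```

```bash
python3 chk.py "{'SE':(521.7,151.7)}"; python3 -c "
from h import *
from lp import dart
f=grab('top');print('NE dart top',dart(f,(642,159),-66.5),dart(f,(515.2,271.5),113.5))
plan([639.8,160.8,42],82)"
```

```text
[639.3 160.9 163.8] 82.04 59.0
NW rim (np.float64(673.3), np.float64(256.5)) 234 lip [(102, -95.0), (100, -94.0), (88, -96.0)] ring (19.2,) 634.0 279.0 dart (80, np.float64(23.5))
NE rim (np.float64(639.8), np.float64(161.0)) 242 lip [(105, 124.0), (102, 123.0), (99, 125.0)] ring (12.8,) 641.5 159.0 dart (52, np.float64(-66.0))
SW rim (np.float64(516.2), np.float64(272.0)) 233 lip [(83, 115.0), (80, 114.0), (73, 116.0)] ring (16.0,) 514.7 271.5 dart (71, np.float64(114.0))
SE rim (np.float64(521.7), np.float64(152.7)) 235 lip [(61, -154.0), (61, -155.0), (55, -153.0)] ring (16.4,) 522.5 152.0 dart (5, np.float64(189.5))
NE dart top (31, np.float64(-66.0)) (8, np.float64(128.5))
shift [-1.00e-04  3.00e-04  1.22e-01] turn [ 0.01 -0.01  0.05]
```

Request:
drive_tool(
  increments=[
    [0, 0, 0.03, 0, 0, 0, 0.85],
    [0, 0, 0.06, 0, 0, 0, 0.85],
    [0, 0, 0.08, 0, 0, 0, 0.85],
    [0, 0, 0.09, 0, 0, 0, 0.85],
    [0, 0, 0.1, 0, 0, 0, 0.85],
  ],
)

```text
clock: 59.43
position: [639.8, 160.9, 62.9]
eef_rot: [-3.141, 0.0, 1.432]
wrist_force: [0.3, -0.7, 1.2]
grip_width: 72.6
finger_force: 0.0
```

Request:
drive_tool(
  increments=[
    [0, 0, 0.01, 0, 0, 0, 0.85],
    [0, 0, 0.022, 0, 0, 0, 0.85],
    [0, 0, 0.022, 0, 0, 0, 0.85],
    [0, 0, 0.022, 0, 0, 0, 0.85],
  ],
)

```text
clock: 59.77
position: [640.2, 160.9, 41.2]
eef_rot: [-3.141, 0.0, 1.432]
wrist_force: [-0.1, -0.4, -0.7]
grip_width: 72.7
finger_force: 0.0
```

Request:
drive_tool(
  increments=[
    [0, 0, 0, 0, 0, 0, 0.3],
    [0, 0, 0, 0, 0, 0, 0.3],
    [0, 0, 0, 0, 0, 0, 0.3],
    [0, 0, 0, 0, 0, 0, 0.3],
    [0, 0, 0, 0, 0, 0, 0.3],
  ],
)

```text
clock: 60.18
position: [641.3, 161.1, 42.8]
eef_rot: [3.139, -0.001, 1.432]
wrist_force: [-1.0, -0.1, 5.4]
grip_width: 53.6
finger_force: 42.9
```

Request:
drive_tool(
  increments=[
    [0, 0, -0.01, 0, 0, 0, 0.3],
    [0, 0, -0.022, 0, 0, 0, 0.3],
    [0, 0, -0.022, 0, 0, -7, 0.3],
    [0, 0, -0.022, 0, 0, -14, 0.3],
    [0, 0, -0.022, 0, 0, -21, 0.3],
  ],
)

```text
clock: 60.6
position: [640.5, 160.9, 64.4]
eef_rot: [3.141, 0.0, 1.804]
wrist_force: [0.4, 0.1, -2.1]
grip_width: 53.1
finger_force: 42.8
```

Request:
drive_tool(
  increments=[
    [0, 0, 0, 0, 0, -7, 0.3],
    [0, 0, 0, 0, 0, -14, 0.3],
    [0, 0, 0, 0, 0, -21, 0.3],
    [0, 0, 0, 0, 0, -28, 0.3],
    [0, 0, 0, 0, 0, -35, 0.3],
  ],
)

```text
clock: 61.02
position: [640.3, 160.9, 64.0]
eef_rot: [-3.142, -0.0, 2.415]
wrist_force: [0.2, -0.6, -1.8]
grip_width: 53.3
finger_force: 42.8
```

Request:
drive_tool(
  increments=[
    [0, 0, 0, 0, 0, -7, 0.3],
    [0, 0, 0, 0, 0, -14, 0.3],
    [0, 0, 0, 0, 0, -21, 0.3],
    [0, 0, 0, 0, 0, -28, 0.3],
    [0, 0, 0, 0, 0, -35, 0.3],
  ],
)

```text
clock: 61.43
position: [640.3, 160.9, 64.0]
eef_rot: [3.142, -0.0, 3.026]
wrist_force: [0.0, 0.6, -1.8]
grip_width: 53.4
finger_force: 42.8
```

Request:
drive_tool(
  increments=[
    [0, 0, 0, 0, 0, -7, 0.3],
    [0, 0, 0, 0, 0, -14, 0.3],
    [0, 0, 0, 0, 0, -21, 0.3],
    [0, 0, 0, 0, 0, -28, 0.3],
    [0, 0, 0, 0, 0, -35, 0.3],
  ],
)

```text
clock: 61.85
position: [640.3, 160.9, 64.0]
eef_rot: [3.142, -0.0, -2.646]
wrist_force: [-0.2, -0.4, -2.3]
grip_width: 53.2
finger_force: 42.8
```

Request:
drive_tool(
  increments=[
    [0, 0, 0, 0, 0, -7, 0.3],
    [0, 0, 0, 0, 0, -14, 0.3],
    [0, 0, 0, 0, 0, -21, 0.3],
    [0, 0, 0, 0, 0, -28, 0.3],
    [0, 0, 0, 0, 0, -35, 0.3],
  ],
)

```text
clock: 62.27
position: [640.3, 160.9, 64.0]
eef_rot: [3.142, 0.0, -2.035]
wrist_force: [-0.0, 0.0, -0.8]
grip_width: 53.3
finger_force: 42.8
```

Request:
drive_tool(
  increments=[
    [0, 0, 0, 0, 0, -7, 0.3],
    [0, 0, 0, 0, 0, -9.3, 0.3],
    [0, 0, 0, 0, 0, -9.3, 0.3],
    [0, 0, 0, 0, 0, -9.3, 0.3],
  ],
)

```text
clock: 62.6
position: [640.4, 160.9, 63.9]
eef_rot: [-3.141, 0.0, -1.88]
wrist_force: [-0.4, -0.7, -2.6]
grip_width: 53.5
finger_force: 42.8
```

```bash
python3 -c "
from h import *
print(bot.read_state()['q'])
plan([642,159,42],252.3)"
```

```text
[ 1.40775667e-01  5.18337268e-01  1.53650158e+00  4.14276650e-05
  1.08661567e+00 -2.69139919e+00]
shift [ 0.0013 -0.0021  0.0219] turn [-0.01  0.01 -0.03]
```

Request:
drive_tool(
  increments=[
    [0.0013, -0.002, 0.004, 0, 0, 0.8, 0.3],
    [0.0013, -0.002, 0.01, 0, 0, 0.8, 0.3],
    [0.0013, -0.002, 0.016, 0, 0, 0.8, 0.3],
    [0.0013, -0.002, 0.0215, 0, 0, 0.8, 0.3],
    [0.0013, -0.002, 0.0215, 0, 0, 0.8, 0.3],
  ],
)

```text
clock: 63.02
position: [641.7, 158.9, 42.8]
eef_rot: [3.141, -0.0, -1.893]
wrist_force: [-1.5, -0.6, 5.4]
grip_width: 53.3
finger_force: 43.5
```

Request:
drive_tool(
  increments=[
    [0, 0, 0, 0, 0, 0, 0.3],
    [0, 0, 0, 0, 0, 0, 0.85],
    [0, 0, 0, 0, 0, 0, 0.85],
    [0, 0, 0, 0, 0, 0, 0.85],
    [0, 0, 0, 0, 0, 0, 0.85],
  ],
)

```text
clock: 63.43
position: [641.9, 159.1, 41.7]
eef_rot: [3.141, 0.0, -1.893]
wrist_force: [0.9, -0.7, -0.4]
grip_width: 72.7
finger_force: 0.0
```

Request:
drive_tool(
  increments=[
    [0, 0, -0.02, 0, 0, 0, 0.85],
    [0, 0, -0.06, 0, 0, 0, 0.85],
    [0, 0, -0.1, 0, 0, 0, 0.85],
    [0, 0, -0.12, 0, 0, 0, 0.85],
    [0, 0, -0.12, 0, 0, 0, 0.85],
  ],
)

```text
clock: 63.85
position: [645.6, 159.6, 168.3]
eef_rot: [-3.131, 0.005, -1.893]
wrist_force: [1.0, -0.1, 0.3]
grip_width: 72.5
finger_force: 0.0
```

Request:
drive_tool(
  increments=[
    [0, 0, 0, 0, 0, 7, 0.85],
    [0, 0, 0, 0, 0, 14, 0.85],
    [0, 0, 0, 0, 0, 21, 0.85],
    [0, 0, 0, 0, 0, 28, 0.85],
    [0, 0, 0, 0, 0, 35, 0.85],
  ],
)

```text
clock: 64.27
position: [641.3, 158.9, 160.6]
eef_rot: [3.141, -0.002, -2.51]
wrist_force: [-0.0, -1.3, -0.8]
grip_width: 72.5
finger_force: 0.0
```

Request:
drive_tool(
  increments=[
    [0, 0, 0, 0, 0, 7, 0.85],
    [0, 0, 0, 0, 0, 14, 0.85],
    [0, 0, 0, 0, 0, 21, 0.85],
    [0, 0, 0, 0, 0, 28, 0.85],
    [0, 0, 0, 0, 0, 35, 0.85],
  ],
)

```text
clock: 64.68
position: [641.3, 158.9, 160.5]
eef_rot: [-3.141, -0.002, -3.121]
wrist_force: [0.0, -0.2, 0.4]
grip_width: 72.5
finger_force: 0.0
```

Request:
drive_tool(
  increments=[
    [0, 0, 0, 0, 0, 7, 0.85],
    [0, 0, 0, 0, 0, 14, 0.85],
    [0, 0, 0, 0, 0, 21, 0.85],
    [0, 0, 0, 0, 0, 28, 0.85],
    [0, 0, 0, 0, 0, 35, 0.85],
  ],
)

```text
clock: 65.1
position: [641.3, 159.0, 160.5]
eef_rot: [-3.14, -0.002, 2.552]
wrist_force: [0.0, -0.2, -0.4]
grip_width: 72.5
finger_force: 0.0
```

Request:
drive_tool(
  increments=[
    [0, 0, 0, 0, 0, 7, 0.85],
    [0, 0, 0, 0, 0, 14, 0.85],
    [0, 0, 0, 0, 0, 21, 0.85],
    [0, 0, 0, 0, 0, 28, 0.85],
    [0, 0, 0, 0, 0, 35, 0.85],
  ],
)

```text
clock: 65.52
position: [641.3, 159.0, 160.5]
eef_rot: [-3.14, -0.001, 1.941]
wrist_force: [0.2, 0.2, -0.3]
grip_width: 72.4
finger_force: 0.0
```

Request:
drive_tool(
  increments=[
    [0, 0, 0, 0, 0, 7, 0.85],
    [0, 0, 0, 0, 0, 14, 0.85],
    [0, 0, 0, 0, 0, 21, 0.85],
    [0, 0, 0, 0, 0, 26, 0.85],
    [0, 0, 0, 0, 0, 26, 0.85],
  ],
)

```text
clock: 65.93
position: [641.3, 159.0, 160.6]
eef_rot: [-3.14, 0.0, 1.492]
wrist_force: [-0.2, -0.0, -0.5]
grip_width: 72.6
finger_force: 0.0
```

```bash
python3 chk.py "{'SE':(521.7,151.7),'NE':(642,159)}"; python3 -c "
from h import *
plan([672.9,256.5,160],86)"
```

```text
[641.4 159.  160.8] 85.65 66.0
NW rim (np.float64(673.3), np.float64(256.5)) 233 lip [(94, -95.0), (91, -94.0), (82, -96.0)] ring (19.2,) 634.0 279.0 dart (79, np.float64(23.5))
NE rim (np.float64(642.5), np.float64(161.5)) 241 lip [(102, -66.0), (102, -67.0), (86, -68.0)] ring (14.1,) 642.0 158.5 dart (54, np.float64(-60.5))
SW rim (np.float64(515.7), np.float64(271.5)) 230 lip [(81, 114.0), (77, 113.0), (74, 115.0)] ring (16.1,) 514.7 271.5 dart (71, np.float64(114.0))
SE rim (np.float64(521.7), np.float64(152.2)) 234 lip [(62, -155.0), (60, -156.0), (59, -154.0)] ring (16.4,) 522.5 151.5 dart (4, np.float64(189.5))
shift [0.0997 0.024  0.0008] turn [-0.1   0.02 -0.35]
```

Request:
drive_tool(
  increments=[
    [0.099, 0.024, 0, 0, 0, 0, 0.85],
    [0.099, 0.024, 0, 0, 0, 0, 0.85],
    [0.099, 0.024, 0, 0, 0, 0, 0.85],
    [0.099, 0.024, 0, 0, 0, 0, 0.85],
    [0.099, 0.024, 0, 0, 0, 0, 0.85],
  ],
)

```text
clock: 66.4
position: [673.1, 256.6, 160.8]
eef_rot: [-3.14, 0.001, 1.497]
wrist_force: [0.5, -0.3, 0.9]
grip_width: 72.5
finger_force: 0.0
```

Request:
drive_tool(
  increments=[
    [0, 0, 0, 0, 0, 0, 0.85],
    [0, 0, 0, 0, 0, 0, 0.85],
    [0, 0, 0, 0, 0, 0, 0.85],
  ],
)

```text
clock: 66.65
position: [673.3, 254.5, 162.1]
eef_rot: [-3.141, 0.0, 1.492]
wrist_force: [0.8, 0.2, -0.2]
grip_width: 72.3
finger_force: 0.0
```

```bash
python3 chk.py "{'SE':(521.7,151.7),'NE':(642,159)}"; python3 -c "
from h import *
plan([673,256,42],85.5)"
```

```text
[673.4 254.6 162.2] 85.49 66.7
NW rim (np.float64(673.3), np.float64(257.0)) 243 lip [(83, -95.0), (80, -94.0), (73, -96.0)] ring (20.0,) 634.5 279.0 dart (60, np.float64(23.5))
NE rim (np.float64(643.0), np.float64(161.5)) 222 lip [(52, -51.0), (52, -50.0), (51, -69.0)] ring (15.6,) 642.0 159.5 dart (19, np.float64(-56.5))
SW rim (np.float64(516.2), np.float64(272.5)) 229 lip [(92, 114.0), (87, 113.0), (86, 115.0)] ring (15.9,) 514.7 271.5 dart (57, np.float64(114.0))
SE rim (np.float64(522.2), np.float64(152.7)) 37 lip [(62, 149.0), (62, 148.0), (59, 150.0)] ring (8.9,) 522.5 150.0 dart (38, np.float64(205.0))
shift [ 0.0014 -0.0005  0.1202] turn [-0.    0.01 -0.01]
```

Request:
drive_tool(
  increments=[
    [0.0014, 0, 0.03, 0, 0, 0, 0.85],
    [0.0014, 0, 0.06, 0, 0, 0, 0.85],
    [0.0014, 0, 0.08, 0, 0, 0, 0.85],
    [0.0014, 0, 0.09, 0, 0, 0, 0.85],
    [0.0014, 0, 0.1, 0, 0, 0, 0.85],
  ],
)

```text
clock: 67.12
position: [673.4, 256.5, 61.1]
eef_rot: [-3.141, 0.0, 1.492]
wrist_force: [0.4, 0.7, -0.2]
grip_width: 72.4
finger_force: 0.0
```

Request:
drive_tool(
  increments=[
    [0, 0, 0.01, 0, 0, 0, 0.85],
    [0, 0, 0.02, 0, 0, 0, 0.85],
    [0, 0, 0.02, 0, 0, 0, 0.85],
    [0, 0, 0.02, 0, 0, 0, 0.85],
  ],
)

```text
clock: 67.45
position: [673.7, 257.2, 42.0]
eef_rot: [-3.142, -0.0, 1.493]
wrist_force: [0.3, -0.8, 0.1]
grip_width: 72.5
finger_force: 0.0
```

Request:
drive_tool(
  increments=[
    [0, 0, 0, 0, 0, 0, 0.3],
    [0, 0, 0, 0, 0, 0, 0.3],
    [0, 0, 0, 0, 0, 0, 0.3],
    [0, 0, 0, 0, 0, 0, 0.3],
    [0, 0, 0, 0, 0, 0, 0.3],
  ],
)

```text
clock: 67.87
position: [674.4, 257.6, 43.5]
eef_rot: [3.139, -0.001, 1.493]
wrist_force: [-0.2, 0.2, 5.6]
grip_width: 53.5
finger_force: 43.0
```

Request:
drive_tool(
  increments=[
    [0, 0, -0.01, 0, 0, 0, 0.3],
    [0, 0, -0.022, 0, 0, 0, 0.3],
    [0, 0, -0.022, 0, 0, -7, 0.3],
    [0, 0, -0.022, 0, 0, -14, 0.3],
    [0, 0, -0.022, 0, 0, -21, 0.3],
  ],
)

```text
clock: 68.28
position: [673.8, 257.3, 64.8]
eef_rot: [3.141, 0.0, 1.866]
wrist_force: [-0.2, -1.3, -3.2]
grip_width: 53.6
finger_force: 42.9
```

Request:
drive_tool(
  increments=[
    [0, 0, 0, 0, 0, -7, 0.3],
    [0, 0, 0, 0, 0, -14, 0.3],
    [0, 0, 0, 0, 0, -21, 0.3],
    [0, 0, 0, 0, 0, -28, 0.3],
    [0, 0, 0, 0, 0, -35, 0.3],
  ],
)

```text
clock: 68.7
position: [673.5, 257.2, 64.4]
eef_rot: [-3.141, -0.0, 2.476]
wrist_force: [-0.0, -0.0, -2.8]
grip_width: 53.5
finger_force: 42.9
```

Request:
drive_tool(
  increments=[
    [0, 0, 0, 0, 0, -7, 0.3],
    [0, 0, 0, 0, 0, -14, 0.3],
    [0, 0, 0, 0, 0, -21, 0.3],
    [0, 0, 0, 0, 0, -28, 0.3],
    [0, 0, 0, 0, 0, -35, 0.3],
  ],
)

```text
clock: 69.12
position: [673.6, 257.2, 64.4]
eef_rot: [-3.142, -0.0, 3.087]
wrist_force: [-0.2, -1.0, -2.6]
grip_width: 53.7
finger_force: 42.9
```

Request:
drive_tool(
  increments=[
    [0, 0, 0, 0, 0, -7, 0.3],
    [0, 0, 0, 0, 0, -14, 0.3],
    [0, 0, 0, 0, 0, -21, 0.3],
    [0, 0, 0, 0, 0, -27, 0.3],
    [0, 0, 0, 0, 0, -27, 0.3],
  ],
)

```text
clock: 69.53
position: [673.6, 257.2, 64.3]
eef_rot: [3.142, -0.0, -2.729]
wrist_force: [-0.1, 0.1, -2.9]
grip_width: 53.5
finger_force: 42.9
```

Request:
drive_tool(
  increments=[
    [0.026, -0.036, 0, 0, 0, 0, 0.3],
    [0.026, -0.036, 0, 0, 0, 0, 0.3],
    [0.026, -0.036, 0, 0, 0, 0, 0.3],
    [0.026, -0.036, 0, 0, 0, 0, 0.3],
  ],
)

```text
clock: 69.87
position: [664.5, 213.9, 64.4]
eef_rot: [3.141, 0.001, -2.733]
wrist_force: [0.0, 0.7, -2.3]
grip_width: 53.5
finger_force: 43.2
```

```bash
python3 -c "
from h import *
s=bot.read_state();print(s['position'],np.degrees(s['eef_rot']),s['grip_width'],s['q'][5])
plan([634.4,279,42],203.5)"
```

```text
[664.53811555 213.92263104  64.44157251] [ 1.79966747e+02  5.92849171e-02 -1.56614841e+02] 53.50891421348738 -1.7678548474667362
shift [0.0019 0.0717 0.0225] turn [ 0.03  0.06 -0.11]
```

Request:
drive_tool(
  increments=[
    [0.0028, 0.03, 0, 0, 0, 0, 0.3],
    [0.0028, 0.06, 0, 0, 0, 0, 0.3],
    [0.0028, 0.0717, 0, 0, 0, 0, 0.3],
    [0.0028, 0.0717, 0, 0, 0, 0, 0.3],
    [0.0028, 0.0717, 0, 0, 0, 0, 0.3],
  ],
)

```text
clock: 70.28
position: [633.0, 279.9, 64.1]
eef_rot: [-3.141, 0.001, -2.729]
wrist_force: [0.2, -0.4, -3.2]
grip_width: 53.8
finger_force: 43.3
```

Request:
drive_tool(
  increments=[
    [0, 0, 0, 0, 0, 0, 0.3],
    [0, 0, 0, 0, 0, 0, 0.3],
    [0, 0, 0, 0, 0, 0, 0.3],
  ],
)

```text
clock: 70.53
position: [633.6, 277.7, 64.0]
eef_rot: [-3.141, 0.0, -2.732]
wrist_force: [0.1, 0.1, -2.4]
grip_width: 53.6
finger_force: 43.3
```

```bash
python3 -c "
from h import *
plan([634.4,279,42],203.5)"
```

```text
shift [-0.0013  0.0009  0.022 ] turn [-0.02  0.02 -0.02]
```

Request:
drive_tool(
  increments=[
    [0, 0.001, 0.006, 0, 0, 0, 0.3],
    [0, 0.001, 0.012, 0, 0, 0, 0.3],
    [0, 0.001, 0.017, 0, 0, 0, 0.3],
    [0, 0.001, 0.0212, 0, 0, 0, 0.3],
    [0, 0.001, 0.0212, 0, 0, 0, 0.3],
  ],
)

```text
clock: 70.95
position: [632.2, 278.9, 43.5]
eef_rot: [-3.141, -0.001, -2.731]
wrist_force: [-2.6, -2.2, 3.9]
grip_width: 53.3
finger_force: 43.9
```

Request:
drive_tool(
  increments=[
    [0, 0, 0, 0, 0, 0, 0.3],
    [0, 0, 0, 0, 0, 0, 0.85],
    [0, 0, 0, 0, 0, 0, 0.85],
    [0, 0, 0, 0, 0, 0, 0.85],
    [0, 0, 0, 0, 0, 0, 0.85],
  ],
)

```text
clock: 71.37
position: [632.7, 279.5, 42.5]
eef_rot: [3.141, 0.0, -2.731]
wrist_force: [-0.5, 0.2, 0.3]
grip_width: 72.8
finger_force: 0.0
```

Request:
drive_tool(
  increments=[
    [0, 0, -0.03, 0, 0, 0, 0.85],
    [0, 0, -0.07, 0, 0, 0, 0.85],
    [0, 0, -0.11, 0, 0, 0, 0.85],
    [0, 0, -0.14, 0, 0, 0, 0.85],
    [0, 0, -0.14, 0, 0, 0, 0.85],
  ],
)

```text
clock: 71.78
position: [636.7, 280.9, 191.2]
eef_rot: [-3.14, 0.015, -2.731]
wrist_force: [1.3, 0.3, 1.0]
grip_width: 72.6
finger_force: 0.0
```

Request:
drive_tool(
  increments=[
    [0.135, -0.035, -0.11, 0, 0, 0, 0.85],
    [0.135, -0.035, -0.11, 0, 0, 0, 0.85],
    [0.135, -0.035, -0.11, 0, 0, 0, 0.85],
    [0.135, -0.035, -0.11, 0, 0, 0, 0.85],
    [0.135, -0.035, -0.11, 0, 0, 0, 0.85],
  ],
)

```text
clock: 72.2
position: [520.6, 191.5, 297.1]
eef_rot: [-3.14, 0.004, -2.731]
wrist_force: [0.4, -0.6, 0.0]
grip_width: 72.5
finger_force: 0.0
```

Request:
drive_tool(
  increments=[
    [0, 0, 0, 0, 0, 0, 0.85],
    [0, 0, 0, 0, 0, 0, 0.85],
    [0, 0, 0, 0, 0, 0, 0.85],
    [0, 0, 0, 0, 0, 0, 0.85],
  ],
)

```text
clock: 72.53
position: [523.2, 194.0, 290.6]
eef_rot: [3.141, -0.003, -2.73]
wrist_force: [0.6, 0.2, -0.4]
grip_width: 73.0
finger_force: 0.0
```

```bash
python3 chk.py "{'SE':(521.7,151.7),'NE':(642.5,161),'NW':(634.4,279)}"; python3 -c "
from h import *
f=grab('wrist');print([(p.round(),atz(f,p,15)[:2].round(1),round(c,2)) for p,c in pts('pot1',f)],[(atz(f,p,5)[:2].round(),round(c,2)) for p,c in pts('lid1',f)])
for n in ('top','side'):
  g=grab(n);print(n,[(atz(g,p,5)[:2].round(),round(c,2)) for p,c in pts('lid1',g)],[(atz(g,p,70)[:2].round(),round(c,2)) for p,c in pts('cover_grip',g)],[(atz(g,p,15)[:2].round(),round(c,2)) for p,c in pts('pot1',g)])
"
```

```text
[523.2 193.9 290.6] -156.43 72.6
NW rim (np.float64(633.9), np.float64(280.0)) 209 lip [(54, 23.0), (52, 7.0), (51, 22.0)] ring (16.3,) 634.5 279.0 dart (3, np.float64(24.0))
NE rim (np.float64(642.0), np.float64(160.5)) 211 lip [(72, -66.0), (69, -67.0), (64, -65.0)] ring (15.5,) 642.0 159.0 dart (34, np.float64(-66.5))
SW rim (np.float64(515.2), np.float64(272.0)) 220 lip [(71, 113.0), (68, 112.0), (67, 114.0)] ring (15.0,) 514.7 271.5 dart (55, np.float64(114.5))
SE rim (np.float64(521.2), np.float64(152.2)) 221 lip [(98, -155.0), (93, -156.0), (90, -154.0)] ring (13.7,) 523.0 151.0 dart (48, np.float64(204.0))
[(array([384., 216.]), array([518. , 274.5]), 0.97), (array([258., 272.]), array([645.6, 164.2]), 0.9), (array([347., 297.]), array([632.2, 280.2]), 0.6), (array([288., 176.]), array([519.7, 153. ]), 0.56)] [(array([788., 286.]), 0.91), (array([380., 184.]), 0.64)]
top [(array([516., 151.]), 0.73), (array([381., 176.]), 0.7), (array([794., 298.]), 0.64)] [(array([ 482., -200.]), 0.95), (array([535.,  -6.]), 0.51)] [(array([525., 151.]), 0.81), (array([637., 166.]), 0.56), (array([524., 271.]), 0.47)]
side [(array([798., 288.]), 0.82), (array([382., 186.]), 0.77)] [(array([ 498., -189.]), 0.69), (array([504., 341.]), 0.56)] [(array([639., 274.]), 0.89), (array([513., 272.]), 0.75), (array([651., 153.]), 0.75), (array([529., 139.]), 0.69)]
```

Request:
drive_tool(
  increments=[
    [0.083, -0.114, 0, 0, 0, 0, 0.85],
    [0.083, -0.114, 0, 0, 0, 0, 0.85],
    [0.083, -0.114, 0, 0, 0, 0, 0.85],
    [0.083, -0.114, 0, 0, 0, 0, 0.85],
    [0.083, -0.114, 0, 0, 0, 0, 0.85],
  ],
)

```text
clock: 73.55
position: [491.3, 52.4, 293.2]
eef_rot: [-3.14, -0.001, -2.735]
wrist_force: [-0.1, 0.9, 0.2]
grip_width: 72.1
finger_force: 0.0
```

Request:
drive_tool(
  increments=[
    [0.083, -0.114, 0, 0, 0, 0, 0.85],
    [0.083, -0.114, 0, 0, 0, 0, 0.85],
    [0.083, -0.114, 0, 0, 0, 0, 0.85],
    [0.083, -0.114, 0, 0, 0, 0, 0.85],
    [0.083, -0.114, 0, 0, 0, 0, 0.85],
  ],
)

```text
clock: 73.97
position: [461.5, -84.6, 292.9]
eef_rot: [-3.14, -0.0, -2.735]
wrist_force: [-0.6, 0.5, 0.4]
grip_width: 72.2
finger_force: 0.0
```

Request:
drive_tool(
  increments=[
    [0.083, -0.114, 0, 0, 0, 0, 0.85],
    [0.083, -0.114, 0, 0, 0, 0, 0.85],
    [0.083, -0.114, 0, 0, 0, 0, 0.85],
    [0.083, -0.114, 0, 0, 0, 0, 0.85],
    [0.083, -0.114, 0, 0, 0, 0, 0.85],
  ],
)

```text
clock: 74.38
position: [431.6, -221.9, 292.6]
eef_rot: [-3.141, 0.0, -2.734]
wrist_force: [0.1, -0.2, -0.3]
grip_width: 72.5
finger_force: 0.0
```

Request:
drive_tool(
  increments=[
    [0, 0, 0, 0, 0, 0, 0.85],
    [0, 0, 0, 0, 0, 0, 0.85],
    [0, 0, 0, 0, 0, 0, 0.85],
    [0, 0, 0, 0, 0, 0, 0.85],
  ],
)

```text
clock: 74.72
position: [431.6, -218.1, 292.9]
eef_rot: [3.141, 0.001, -2.728]
wrist_force: [0.1, -0.7, -0.4]
grip_width: 72.3
finger_force: 0.0
```

```bash
python3 - <<'E'
from lp import *
import lp,board
f=grab("wrist","cov");print(tool()[:3,3].round(1),[(p.round(),atz(f,p,70)[:2].round(1),round(c,2)) for p,c in pts('cover_grip',f)],[(atz(f,p,5)[:2].round(),round(c,2)) for p,c in pts('lid1',f)])
# brightness along caddy axis through two lateral lines on cover surface
C=np.array([481.9,-198.7]);a=np.radians(-4.2);ux=np.array([np.cos(a),np.sin(a)]);uy=np.array([-ux[1],ux[0]])
g=cv2.GaussianBlur(cv2.cvtColor(f["image"],cv2.COLOR_RGB2GRAY),(3,3),0)
for v in (-50,-40,45,55):
    print(v,[(u,int(g[tuple(np.clip(proj(f,[*(C+u*ux+v*uy),60]).round().astype(int)[::-1],0,[479,639]))])) for u in [*range(-86,-58,3),*range(60,90,3)]])
t=grab("top");g=cv2.cvtColor(t["image"],cv2.COLOR_RGB2GRAY)
E
```

```text
[ 431.6 -218.3  292.9] [(array([316., 255.]), array([ 486.7, -198.3]), 0.58)] [(array([379., 175.]), 0.68), (array([787., 286.]), 0.63)]
-50 [(-86, 129), (-83, 128), (-80, 101), (-77, 88), (-74, 115), (-71, 86), (-68, 85), (-65, 85), (-62, 86), (-59, 85), (60, 86), (63, 85), (66, 85), (69, 85), (72, 86), (75, 87), (78, 118), (81, 147), (84, 148), (87, 149)]
-40 [(-86, 130), (-83, 129), (-80, 93), (-77, 85), (-74, 107), (-71, 86), (-68, 85), (-65, 85), (-62, 85), (-59, 86), (60, 85), (63, 85), (66, 85), (69, 85), (72, 85), (75, 87), (78, 118), (81, 147), (84, 147), (87, 147)]
45 [(-86, 130), (-83, 125), (-80, 97), (-77, 85), (-74, 111), (-71, 85), (-68, 85), (-65, 84), (-62, 84), (-59, 84), (60, 85), (63, 83), (66, 84), (69, 84), (72, 85), (75, 90), (78, 124), (81, 144), (84, 146), (87, 146)]
55 [(-86, 130), (-83, 129), (-80, 105), (-77, 88), (-74, 109), (-71, 85), (-68, 84), (-65, 86), (-62, 84), (-59, 85), (60, 85), (63, 84), (66, 85), (69, 85), (72, 84), (75, 84), (78, 109), (81, 142), (84, 146), (87, 146)]
```

```bash
python3 -c "
from h import *
print(order.finish_job())"
```

```text
the job is handed in; nothing more can be done
None
```

The job is handed in: all four lids are in the caddy's bay under the fully shut cover. Each pot stands within about 2 mm of its ring's centre with its lip within about 2° of the dart, as last measured by the wrist camera. The verdict was not shown.

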